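Pack the titration kit into its carrier

TASK

Pack the kit for the titration into the aluminium carrier tray: the reagent tub with the bright royal-blue cap into the square pocket, the small vial with the white cap into the single round pocket, and the two dropper bottles with yellow contents from the open bench (not those in the back row by the wall) into the pair of round pockets. Set each one down gently, upright and right down on the floor of its pocket, and let go. The look-alikes (the tub with the dark navy cap, the larger clear bottle and the dropper bottle without yellow contents) do not belong to the kit: leave them standing where they are.

Things in the scene. Friction and masses are not known exactly. Their poses are not given: they have to be found in the camera images.
- block_tub: fixed grey plastic block, 100 (x) by 130 (y) by 40 mm high, one of three side by side along x, in varying order, in the aluminium tray (walls 28 mm high, handles lower than the blocks). This one has a central square pocket 78 by 78 mm, sides along x and y, 34 mm deep (floor 6 mm above the origin), for the tub. Origin: centre of its underside, 3 mm above the worktop; z up.
- block_vial: fixed grey plastic block, 100 (x) by 130 (y) by 40 mm high, one of three side by side along x, in varying order, in the aluminium tray (walls 28 mm high, handles lower than the blocks). This one has one round central pocket, 47 mm across, 34 mm deep (floor 6 mm above the origin), for the vial. Origin: centre of its underside, 3 mm above the worktop; z up.
- block_droppers: fixed grey plastic block, 100 (x) by 130 (y) by 40 mm high, one of three side by side along x, in varying order, in the aluminium tray (walls 28 mm high, handles lower than the blocks). This one has two round pockets, 46 mm across, 24 mm deep (floors 16 mm above the origin), centred at y = +31 and -31 mm, for the droppers. Origin: centre of its underside, 3 mm above the worktop; z up.
- tub_bright_c (a point): square white reagent tub with a BRIGHT ROYAL-BLUE ribbed screw cap; belongs to the kit. Body 62 by 62 mm up to 121 mm (sides along its x and y), round cap 54 mm across above it, to 154 mm, 0.27 to 0.53 kg. The point is on its axis half-way up (77 mm above its underside), z up.
- tub_navy_c (a point): look-alike, to be left: square white reagent tub with a DARK NAVY screw cap, 60 by 60 by 158 mm; the point is on its axis 79 mm above its underside, z up.
- vial_c (a point): the small vial with white screw cap and pale green contents; belongs to the kit. Round, 31 mm across up to about 90 mm, cap 23 mm across up to 114 mm, 50 g. The point is on its axis half-way up (57 mm above its underside), z up.
- tall_bottle_c (a point): look-alike, to be left: the larger clear bottle with white screw cap and clear contents, 45 mm across and 176 mm tall; the point is on its axis 88 mm above its underside, z up.
- dropper_a_c (a point): dropper bottle, 30 mm across, 86 mm tall: round glass body 30 mm across up to 52 mm, with YELLOW contents; blue collar 26 mm across up to 62 mm, red rubber teat 12 mm across above; 45 g. Point: on its axis, 43 mm above its underside; z up its axis. One of the kit's two yellow ones, on the open bench (not in the back row by the wall); either may take either pocket.
- dropper_b_c (a point): dropper bottle, 30 mm across, 86 mm tall: round glass body 30 mm across up to 52 mm, with YELLOW contents; blue collar 26 mm across up to 62 mm, red rubber teat 12 mm across above; 45 g. Point: on its axis, 43 mm above its underside; z up its axis. The kit's other yellow one, also on the open bench.
- dropper_white_c (a point): dropper bottle, 30 mm across, 86 mm tall: round glass body 30 mm across up to 52 mm, WITHOUT yellow: clear glass with a whitish label; blue collar 26 mm across up to 62 mm, red rubber teat 12 mm across above; 45 g. Point: on its axis, 43 mm above its underside; z up its axis. Look-alike, to be left.
Things that resemble listed ones, but are neither listed nor needed, are in the scene too. Leave any brown or turquoise look-alike of the part that bears tub_bright_c alone.

How it is judged:
At the end, for the whole second after the job is handed in: Tub, vial and both yellow droppers each stand in their own pocket: within 12 mm of its centre along either axis and 8 mm of the seated height, under 0.12 rad from upright, at rest, released; the three look-alikes stand upright within 30 mm of where they stood (x of tub_bright_c in the frame of block_tub between -0.012 and 0.012 m and y of tub_bright_c in the frame of block_tub between -0.012 and 0.012 m and z of tub_bright_c in the frame of block_tub between 0.075 and 0.091 m and x of vial_c in the frame of block_vial between -0.012 and 0.012 m and y of vial_c in the frame of block_vial between -0.012 and 0.012 m and z of vial_c in the frame of block_vial between 0.055 and 0.071 m and (((x of dropper_a_c in the frame of block_droppers between -0.012 and 0.012 m and y of dropper_a_c in the frame of block_droppers between 0.019 and 0.043 m and z of dropper_a_c in the frame of block_droppers between 0.051 and 0.067 m) and (x of dropper_b_c in the frame of block_droppers between -0.012 and 0.012 m and y of dropper_b_c in the frame of block_droppers between -0.043 and -0.019 m and z of dropper_b_c in the frame of block_droppers between 0.051 and 0.067 m)) or ((x of dropper_b_c in the frame of block_droppers between -0.012 and 0.012 m and y of dropper_b_c in the frame of block_droppers between 0.019 and 0.043 m and z of dropper_b_c in the frame of block_droppers between 0.051 and 0.067 m) and (x of dropper_a_c in the frame of block_droppers between -0.012 and 0.012 m and y of dropper_a_c in the frame of block_droppers between -0.043 and -0.019 m and z of dropper_a_c in the frame of block_droppers between 0.051 and 0.067 m))) and angle between each of tub_bright_c, vial_c, dropper_a_c, dropper_b_c, tub_navy_c, tall_bottle_c, dropper_white_c's own z axis and vertical below 0.12 rad and linear speed of each of tub_bright, vial, dropper_a, dropper_b below 0.02 m/s and angular speed of each of tub_bright, vial, dropper_a, dropper_b below 0.2 rad/s and distance of each of tub_navy_c, tall_bottle_c, dropper_white_c from where it was at the start of the episode below 0.03 m); the robot touches nothing.
It fails at once if a look-alike bottle is shifted by more than 4 cm or tipped (distance of any of tub_navy_c, tall_bottle_c, dropper_white_c from where it was at the start of the episode above 0.04 m or angle between any of tub_navy_c, tall_bottle_c, dropper_white_c's own z axis and vertical above 0.5 rad).
It fails at once if a bottle of the kit is knocked over or carried lying (more than 45 degrees from upright) (angle between any of tub_bright_c, vial_c, dropper_a_c, dropper_b_c's own z axis and vertical above 0.78 rad).
It fails at once if a bottle of the kit is dropped (moves faster than 0.7 m/s, as after a fall of some 25 mm, with no finger on it) ((linear speed of tub_bright above 0.7 m/s and contact force between tub_bright and the fingers below 0.05 N) or (linear speed of vial above 0.7 m/s and contact force between vial and the fingers below 0.05 N) or (linear speed of dropper_a above 0.7 m/s and contact force between dropper_a and the fingers below 0.05 N) or (linear speed of dropper_b above 0.7 m/s and contact force between dropper_b and the fingers below 0.05 N)).
It also fails if it takes over 136 s, if anything falls off the work surface, if the arm or the gripper's body presses on something with over 40 N, if the wrist force passes 120 N, or if a joint passes its speed limit or range.

ROBOT

A 6-joint arm with a two-finger parallel gripper is mounted at the origin on a cart in front of the work surface, level with it; the furniture and walls round the work are solid. World frame = base frame: x ahead of the robot, y to its left, z up, the work surface at z = 0. Lengths are in m, angles in rad, forces in N, time in s.
With the tool pointing down it reaches from about 0.4 to 0.825 m from the base axis. Payload 7 kg.
Tool frame: the origin (TCP) lies on the centre line of the jaws, within the pads' length; the fingertips stand 11 mm ahead of it and the grasp point (between the pads) lies 8 mm behind it; z points along the fingers, y is the direction in which the jaws open and shut (so a half turn about z gives the same grasp; the last joint's range is limited). The gripper opens to 88 mm and grips with 3 to 60 N. Pads are 19 mm wide; open, the fingers measure 130 mm over their backs; the gripper's body (78 mm by 193 mm) begins 47 mm behind the grasp point.
Start: joints at [0.288, 0.359, 0.012, 0, -1.224, -0.288], TCP at [0.675, -0, 0.238] pointing down, gripper open.
Joint ranges: [-3.07, 3.07], [-1.43, 2.12], [-1.02, 1.25], [-3.03, 1.67], [-3.05, -0], [-3.03, 3.03]. Speed limits (rad/s): [2.39, 2.39, 3.01, 3.14, 3.14, 3.14].

INTERFACE

Orientations are given as [roll, pitch, yaw] about the fixed x, y, z axes, in that order (R = Rz(yaw) Ry(pitch) Rx(roll)).
In Python, from station import * gives the robot as it stands.
- The arm moves only by the tool play_rows, never from a script. Its argument "targets" is a list of rows, each a list of 7 numbers: the turn, a rotation vector about the world's x, y, z in rad, then the shift along the world's x, y, z in m, then the opening, from 0 (shut) to 1 (fully open). A call has 1 to 12 rows; each row shifts and turns the pose as measured when the row begins; what a row does not reach is not made up. A row lasts 1/8 s, in which the tool goes at most 62.5 mm and 10.7 degrees, less where a joint would pass 70% of its speed; a pose out of reach is approached as far as the arm can. A call is refused whole if a number of a shift passes 0.0625 or a number of a turn 0.188, either way. A call with a gripper value outside its range is refused whole. The fingers move at their own pace and stop on an object; "grip_force" is the grip in N (left out, the last holds). Time passes only in rows, so rows that do not move let the fingers close. It gives the time, the measured TCP pose, the force and the opening at its end, in the units of the state.
- get_state(): the state, without advancing time (a new reading comes with each control period).
- grab_frame(name): name is "scene" or "side" or "wrist"; returns (picture, depth): 480x640x3 uint8, blue, green, red; 480x640 float32, m along the optical axis (not along the pixel's ray), 0 where there is no reading.
- camera_params(name): a dict with "camera_matrix" (3x3 intrinsics, pixels), "extrinsics" (4x4, takes a point from world to camera coordinates); the wrist camera has in their place "hand_eye" (4x4, takes a point from camera to tool coordinates, whose origin is the TCP and whose axes are the flange's). Camera axes: x right, y up, looking along -z (the intrinsics and any distortion apply to the point x, -y, -z); pixel columns grow to the right and rows downward; lengths in m; the calibration is good to about 2 mm. A picture is of the moment at which its call begins: read the wrist's pose just before it. camera_params takes no time and is no camera call.
- job_done(): hands the job in, once; it reports no verdict.
The state is a dict: "t": time; "q": joint angles; "qd": joint speeds; "joint_efforts": joint torques, N m; "eef_pos": TCP position; "ee_rot": TCP orientation; "force": force on the tool from outside, world axes, zero at the start; "moment": the same for the moment, N m; "width": finger opening in m.
Only numpy, scipy, OpenCV 4.12 (cv2) and the standard library are available. Lean on these libraries where they do the work, as an engineer would, in place of code of your own. Each camera call takes 0.05 s, during which the arm holds its last target.

## Working session

There is one attempt and no reset: what is moved stays moved. The work goes in short steps, Python scripts to look and compute and a tool call to move; the robot and the scene stay as the last step left them, time stands still between calls to the robot, and variables do not carry over. Pictures are saved under pics/ and viewed, and the job is handed in when it is done.

Besides the shell and the picture viewer there is one more tool, called after "Emit:" by a JSON object that holds its "method" and its "body", one argument or row to a line. play_rows: Moves the arm, as the interface text tells. Its arguments: {"type":"object","properties":{"targets":{"type":"array","items":{"type":"array","items":{"type":"number"}}},"grip_force":{"type":"number"}},"required":["targets"]}

```bash
ls; mkdir -p pics
python3 - <<'E'
from station import *
import cv2,numpy as np
s=get_state();print({k:np.round(v,3).tolist() for k,v in s.items()})
for n in ["scene","side","wrist"]:
    p,d=grab_frame(n);cv2.imwrite(f"pics/{n}0.png",p);np.save(f"pics/{n}0.npy",d)
    c=camera_params(n);print(n,{k:(np.round(v,4).tolist() if not isinstance(v,str) else v) for k,v in c.items()})
E
```

```text
pics
{'t': 0.0, 'q': [0.288, 0.359, 0.011, -0.0, -1.224, -0.288], 'qd': [0.0, 0.0, -0.0, 0.001, -0.0, -0.0], 'joint_efforts': [-0.001, -58.273, 29.306, 6.997, 0.007, -0.0], 'eef_pos': [0.675, -0.0, 0.237], 'ee_rot': [3.14, -0.0, -1.571], 'force': [-0.155, 0.645, -0.272], 'moment': [0.052, -0.041, 0.036], 'width': 0.087}
scene {'camera_matrix': [[581.749, 0.0, 313.7827], [0.0, 581.749, 234.831], [0.0, 0.0, 1.0]], 'extrinsics': [[0.8468, -0.5317, -0.016, -0.3775], [0.2839, 0.4263, 0.8589, -0.2524], [-0.4499, -0.7318, 0.5119, -1.4097], [0.0, 0.0, 0.0, 1.0]]}
side {'camera_matrix': [[586.013, 0.0, 325.2092], [0.0, 586.013, 245.8008], [0.0, 0.0, 1.0]], 'extrinsics': [[-0.5992, -0.8003, 0.023, 0.3984], [0.3594, -0.2432, 0.9009, -0.2585], [-0.7154, 0.5481, 0.4334, -1.2586], [0.0, 0.0, 0.0, 1.0]]}
wrist {'camera_matrix': [[418.6138, 0.0, 321.0776], [0.0, 418.6138, 238.3093], [0.0, 0.0, 1.0]], 'hand_eye': [[0.0008, 0.9686, 0.2488, 0.0656], [1.0, -0.0007, -0.0006, 0.0005], [-0.0004, 0.2488, -0.9686, -0.1476], [0.0, 0.0, 0.0, 1.0]]}
```

View pics/scene0.png

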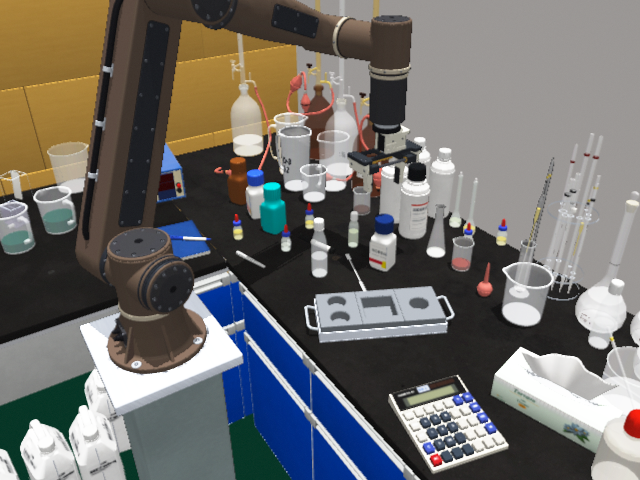

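View pics/side0.png

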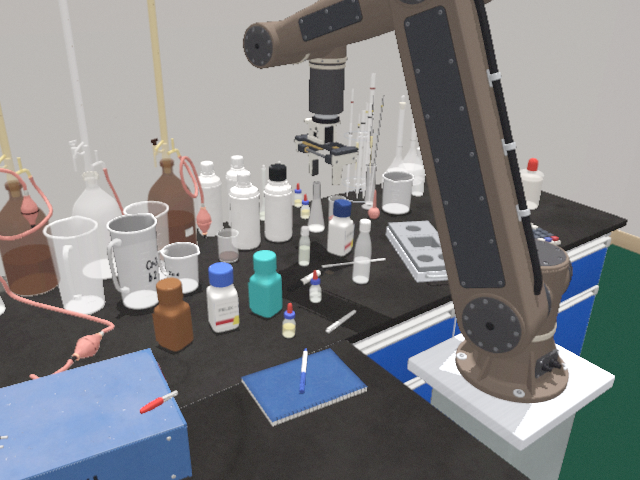

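View pics/wrist0.png

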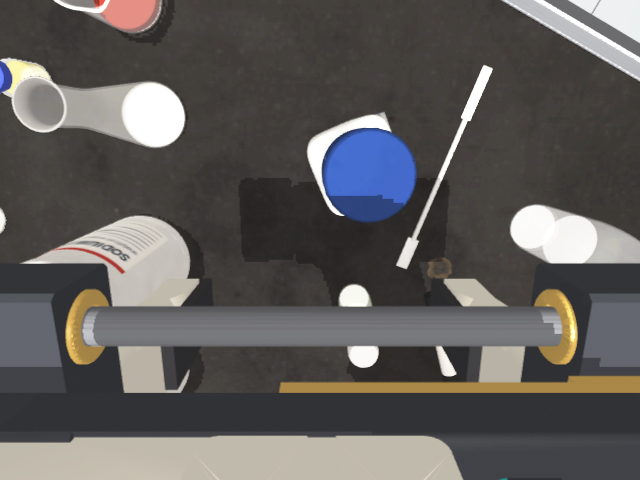

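```bash
cat > h.py <<'E'
from station import *
import cv2,numpy as np
from scipy.spatial.transform import Rotation as R
F=np.diag([1,-1,-1.])
def cam(n,st=None):
    c=camera_params(n);K=np.array(c["camera_matrix"])
    if n=="wrist":
        st=st or get_state()
        he=np.array(c["hand_eye"]);T=np.eye(4);T[:3,:3]=R.from_euler('xyz',st["ee_rot"]).as_matrix();T[:3,3]=st["eef_pos"]
        return K,T@he
    return K,np.linalg.inv(np.array(c["extrinsics"]))
def ray(n,u,v,C=None):
    K,T=C or cam(n);d=T[:3,:3]@(F@np.linalg.solve(K,[u,v,1.]));return T[:3,3],d
def onz(n,u,v,z,C=None):
    o,d=ray(n,u,v,C);return o+d*(z-o[2])/d[2]
def dep(n,u,v,D,C=None):
    o,d=ray(n,u,v,C);return o+d*D[int(v),int(u)]
def proj(n,p,C=None):
    K,T=C or cam(n);q=F@(np.linalg.inv(T)@np.r_[p,1])[:3];q=K@q;return q[:2]/q[2]
E
python3 - <<'E'
import cv2,numpy as np
a=cv2.imread("pics/scene0.png");b=cv2.imread("pics/side0.png")
c1=cv2.resize(a[150:290,190:450],None,fx=3,fy=3,interpolation=cv2.INTER_CUBIC);cv2.imwrite("pics/c1.png",c1)
c2=cv2.resize(b[170:350,150:410],None,fx=3,fy=3,interpolation=cv2.INTER_CUBIC);cv2.imwrite("pics/c2.png",c2)
c3=cv2.resize(a[200:350,300:530],None,fx=3.4,fy=3.4,interpolation=cv2.INTER_CUBIC);cv2.imwrite("pics/c3.png",c3)
E
```

```text
(no output)
```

View pics/c1.png

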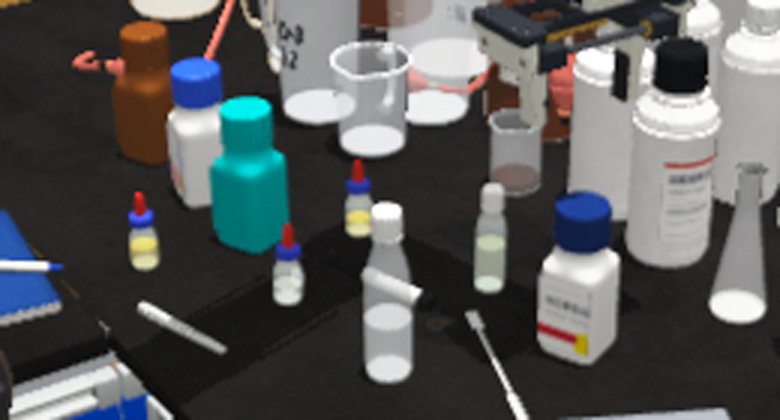

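View pics/c2.png

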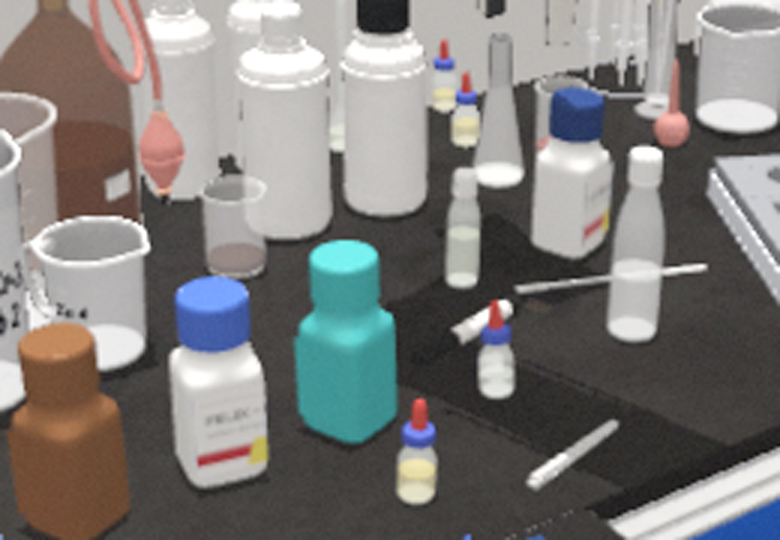

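View pics/c3.png

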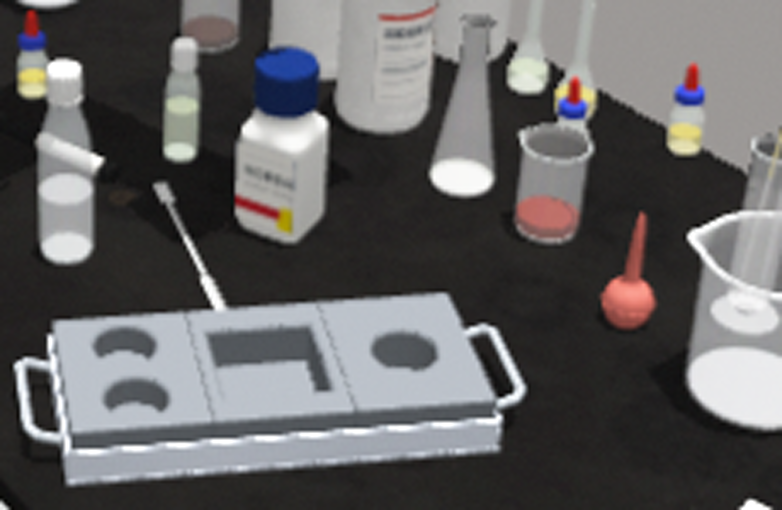

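Run:
```python
from h import *
for n,pts in {"scene":dict(navy=(382,222),bright=(256,176),turq=(272,188),brown=(237,163),tall=(319,221),vial=(354,214),dA=(238,217),dB=(309,209),dW=(286,230),dbk1=(502,222),dbk2=(468,227),beaker=(313,165),beak2=(362,190),bigwhite=(417,168),conical=(440,206),whitelie=(320,247),blockL=(326,293)),
"side":dict(navy=(342,208),bright=(221,272),turq=(265,258),brown=(170,287),tall=(365,224),vial=(305,230),dA=(289,313),dW=(316,278),dbk1=(297,190),dbk2=(305,200),bigwhite=(278,172))}.items():
    C=cam(n);D=np.load(f"pics/{n}0.npy");P=cv2.imread(f"pics/{n}0.png")
    for k,(u,v) in pts.items():
        print(n,k,np.round(dep(n,u,v,D,C),3),P[v,u])
```

```text
scene navy [ 0.626 -0.063  0.159] [145  62  34]
scene bright [0.483 0.398 0.154] [233 108  61]
scene turq [0.481 0.288 0.156] [235 234   0]
scene brown [0.475 0.518 0.156] [ 46  94 161]
scene tall [0.47  0.007 0.177] [255 255 255]
scene vial [0.639 0.083 0.112] [193 195 195]
scene dA [0.427 0.441 0.003] [33 36 86]
scene dB [0.589 0.255 0.067] [ 25  29 153]
scene dW [0.466 0.185 0.064] [ 23  27 149]
scene dbk1 [ 1.014 -0.145  0.075] [ 52  56 154]
scene dbk2 [ 0.911 -0.11   0.074] [ 24  29 155]
scene beaker [0.735 0.462 0.105] [160 158 159]
scene beak2 [0.809 0.273 0.065] [103 102 102]
scene bigwhite [0.826 0.035 0.229] [35 32 29]
scene conical [ 0.827 -0.071  0.151] [113 115 114]
scene whitelie [ 0.466 -0.002  0.103] [177 175 175]
scene blockL [ 0.411 -0.116  0.042] [95 92 91]
side navy [ 0.625 -0.025  0.149] [95 53 35]
side bright [0.47  0.437 0.153] [255 169 122]
side turq [0.475 0.321 0.153] [240 241 120]
side brown [0.472 0.555 0.153] [ 94 137 193]
side tall [0.464 0.028 0.171] [202 204 206]
side vial [0.631 0.098 0.109] [196 197 200]
side dA [0.364 0.328 0.063] [185 107 150]
side dW [0.463 0.182 0.062] [ 66  70 173]
side dbk1 [ 1.011 -0.135  0.062] [216 123 130]
side dbk2 [ 0.917 -0.103  0.062] [ 67  72 174]
side bigwhite [0.822 0.062 0.216] [39 39 37]
```

```bash
cat >> h.py <<'E'
def cloud(n,D,C=None):
    K,T=C or cam(n);v,u=np.mgrid[0:480,0:640]
    d=(np.linalg.inv(K)@np.stack([u.ravel(),v.ravel(),np.ones(u.size)]));d=F@d*D.ravel()
    P=(T[:3,:3]@d).T+T[:3,3];P[D.ravel()==0]=np.nan;return P.reshape(480,640,3)
E
python3 - <<'E'
from h import *
obj=dict(navy=(.625,-.045,.158),bright=(.477,.418,.154),turq=(.478,.305,.154),brown=(.474,.537,.154),tall=(.467,.018,.176),vial=(.635,.09,.114))
for n in ["scene","side"]:
    D=np.load(f"pics/{n}0.npy");Q=cloud(n,D).reshape(-1,3)
    for k,(x,y,z) in obj.items():
        m=(abs(Q[:,2]-z)<.005)&(np.hypot(Q[:,0]-x,Q[:,1]-y)<.04);p=Q[m]
        if len(p)>4:
            (c,r)=cv2.minEnclosingCircle(p[:,:2].astype(np.float32));print(n,k,len(p),np.round(c,4),round(r,4),np.round(np.median(p[:,2]),4))
    # droppers by colour: red teat top & blue collar
    m=(abs(Q[:,2]-.0425)<.004)&(Q[:,0]>.25)&(Q[:,0]<.85)&(Q[:,1]<-.03)&(Q[:,1]>-.4);p=Q[m]
    if len(p)>50: print(n,'tray',len(p),cv2.minAreaRect(p[:,:2].astype(np.float32)),p.min(0),p.max(0))
    P=cv2.imread(f"pics/{n}0.png");h=cv2.cvtColor(P,cv2.COLOR_BGR2HSV)
    for name,lo,hi in [("red",(0,150,60),(8,255,255)),("yel",(22,60,80),(35,255,255)),("blue",(108,120,60),(125,255,255))]:
        mm=cv2.inRange(h,lo,hi);k,l,s,c=cv2.connectedComponentsWithStats(mm)
        for i in range(1,k):
            if 12<s[i,4]<1500:
                w=Q.reshape(480,640,3)[l==i];print(n,name,s[i].tolist(),np.round(c[i],1),np.round(np.nanmedian(w,0),3))
E
```

```text
scene navy 155 [ 0.6419 -0.0464] 0.0276 0.1585
scene bright 109 [0.4915 0.4225] 0.0296 0.1545
scene turq 121 [0.4902 0.3064] 0.0302 0.1544
scene brown 88 [0.4859 0.542 ] 0.0287 0.1544
scene tall 59 [0.4727 0.0166] 0.0199 0.1765
scene vial 32 [0.6418 0.0863] 0.0128 0.114
scene tray 3029 ((0.6007920503616333, -0.17136535048484802), (0.35145363211631775, 0.4706220328807831), 67.6846923828125) [ 0.32513323 -0.39907089  0.03850907] [ 0.84737776 -0.03074698  0.04649705]
scene red [359, 137, 3, 15, 35] [359.8 144.6] [0.849 0.347 0.192]
scene red [311, 148, 8, 11, 60] [314.5 152.7] [0.887 0.699 0.031]
scene red [177, 183, 4, 5, 16] [178.5 185. ] [0.307 0.647 0.07 ]
scene red [372, 183, 8, 13, 43] [375.2 190.3] [0.887 0.303 0.026]
scene red [307, 203, 5, 7, 26] [308.9 206.1] [0.591 0.255 0.074]
scene red [234, 214, 5, 7, 23] [236.1 216.9] [0.368 0.32  0.076]
scene red [502, 219, 3, 7, 19] [503.1 222.3] [ 1.015 -0.147  0.075]
scene red [468, 223, 3, 7, 14] [468.6 226.1] [ 0.915 -0.108  0.075]
scene red [284, 225, 4, 7, 20] [285.8 227.8] [0.463 0.179 0.074]
scene red [624, 410, 16, 28, 349] [63
[... 3819 characters left out ...]
332 0.03 ]
side blue [295, 190, 6, 3, 15] [297.4 191.2] [ 1.013 -0.134  0.058]
side blue [302, 201, 7, 4, 18] [305.1 202.5] [ 0.91  -0.099  0.056]
side blue [334, 200, 17, 17, 259] [341.7 208. ] [ 0.633 -0.03   0.146]
side blue [561, 248, 46, 54, 1115] [585.  273.2] [ 0.312 -0.866 -0.177]
side blue [208, 262, 25, 25, 528] [220.4 274.1] [0.477 0.434 0.146]
side blue [311, 278, 9, 7, 38] [315.3 281.6] [0.455 0.19  0.058]
side blue [554, 296, 41, 60, 1378] [573.2 325.5] [ 0.312 -0.879 -0.39 ]
side blue [284, 311, 11, 8, 57] [289.  315.1] [0.363 0.33  0.058]
side blue [454, 321, 7, 15, 48] [456.6 329.1] [ 0.311 -0.204 -0.157]
side blue [413, 384, 19, 19, 211] [424.3 391.9] [ 0.311 -0.1   -0.322]
```

Emit:
{"method": "play_rows", "body": {
  "targets": [
    [0,0,0,0,0,0.04,1],
    [0,0,0,0,0,0.04,1],
    [0,0,0,-0.024,0.05,0,1],
    [0,0,0,-0.024,0.05,0,1],
    [0,0,0,-0.024,0.05,0,1],
    [0,0,0,-0.024,0.05,0,1],
    [0,0,0,-0.024,0.05,0,1],
    [0,0,0,-0.024,0.05,0,1],
    [0,0,0,-0.024,0.05,0,1],
    [0,0,0,-0.024,0.05,0,1],
    [0,0,0,0,0,0,1]
  ]
}}

```text
t: 1.52
eef_pos: [0.4731, 0.4102, 0.3145]
ee_rot: [3.133, -0.002, -1.574]
force: [0.3, -0.3, -0.3]
width: 0.0875
```

```bash
cat > w.py <<'E'
from h import *
import sys
t=sys.argv[1]
st=get_state();p,d=grab_frame("wrist");cv2.imwrite(f"pics/{t}.png",p);np.savez(f"pics/{t}.npz",d=d,**st)
print(np.round(st["t"],2),np.round(st["eef_pos"],4),np.round(st["ee_rot"],4),np.abs(st["qd"]).max().round(3))
E
python3 w.py w1
```

```text
1.52 [0.4731 0.4102 0.3145] [ 3.1334e+00 -1.9000e-03 -1.5741e+00] 0.028
```

View pics/w1.png

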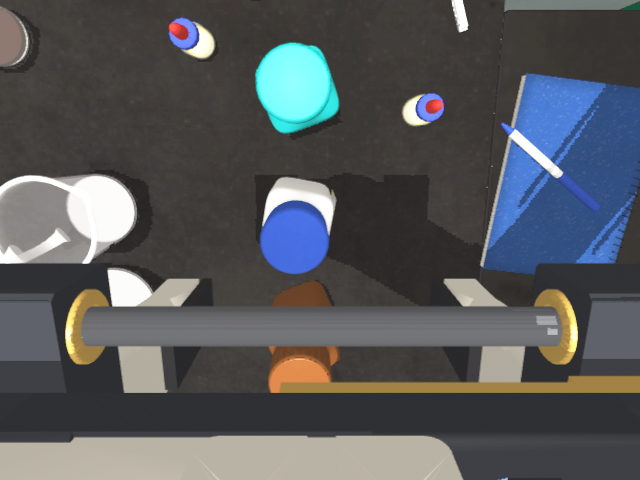

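```bash
cat > loc.py <<'E'
from h import *
import sys
def load(t):
    z=np.load(f"pics/{t}.npz");st={k:z[k] for k in z.files if k!='d'};return cv2.imread(f"pics/{t}.png"),z['d'],cam("wrist",st)
def droppers(t):
    P,D,C=load(t);Q=cloud("wrist",D,C);h=cv2.cvtColor(P,cv2.COLOR_BGR2HSV)
    for nm,lo,hi,zz in [("red",(0,150,60),(8,255,255),.078),("blue",(110,120,80),(125,255,255),.061)]:
        mm=cv2.inRange(h,lo,hi);mm[265:]=0
        k,l,s,c=cv2.connectedComponentsWithStats(mm)
        for i in range(1,k):
            if s[i,4]>60:
                w=Q[l==i];zt=np.nanmax(w[:,2])
                top=w[w[:,2]>np.nanpercentile(w[:,2],80)]
                print(nm,s[i].tolist(),"ray@z",np.round(onz("wrist",*c[i],zz,C),4),"zmax",round(zt,4),"top mean",np.round(np.nanmean(top,0),4))
def top(t,x,y,z,r=.045,tol=.004):
    P,D,C=load(t);Q=cloud("wrist",D,C).reshape(-1,3)
    m=(abs(Q[:,2]-z)<tol)&(np.hypot(Q[:,0]-x,Q[:,1]-y)<r);p=Q[m]
    c,rr=cv2.minEnclosingCircle(p[:,:2].astype(np.float32));print("top",len(p),np.round(c,4),round(rr,4),"z",np.round(np.median(p[:,2]),4),"rect",cv2.minAreaRect(p[:,:2].astype(np.float32)))
E
python3 - <<'E'
from loc import *
droppers("w1"); top("w1",.49,.424,.154);top("w1",.49,.308,.154);top("w1",.49,.424,.118,.06,.006)
P,D,C=load("w1");Q=cloud("wrist",D,C)
for z in (.03,.06,.09,.11):
    q=Q.reshape(-1,3);m=(abs(q[:,2]-z)<.012)&(np.hypot(q[:,0]-.49,q[:,1]-.42)<.06);p=q[m];print(z,len(p),np.round(p.min(0),4),np.round(p.max(0),4))
    # fit line to x as a function on -y face
    f=p[np.abs(p[:,0]-.49)<.022];
    if len(f)>10: print(np.polyfit(f[:,0],f[:,1],1))
cv2.imwrite("pics/w1c.png",cv2.resize(P[150:290,220:380],None,fx=5,fy=4,interpolation=cv2.INTER_CUBIC)[:, :800])
E
```

```text
red [169, 23, 19, 16, 206] ray@z [0.5898 0.2621 0.078 ] zmax 0.0876 top mean [0.5915 0.2616 0.0855]
red [426, 100, 16, 13, 157] ray@z [0.3717 0.3229 0.078 ] zmax 0.0873 top mean [0.3692 0.3226 0.0855]
blue [168, 17, 31, 32, 477] ray@z [0.5886 0.2619 0.061 ] zmax 0.0652 top mean [0.5879 0.2603 0.0624]
blue [416, 93, 28, 28, 405] ray@z [0.3722 0.3234 0.061 ] zmax 0.0807 top mean [0.3724 0.3252 0.063 ]
blue [501, 122, 15, 13, 90] ray@z [0.2971 0.3421 0.061 ] zmax 0.0234 top mean [0.2765 0.3433 0.0222]
blue [598, 152, 20, 17, 73] ray@z [0.1982 0.373  0.061 ] zmax 0.015 top mean [0.1626 0.3784 0.0135]
blue [554, 171, 47, 41, 605] ray@z [0.2213 0.4024 0.061 ] zmax 0.0262 top mean [0.1964 0.4072 0.0244]
blue [260, 201, 70, 64, 3679] ray@z [0.4968 0.4437 0.061 ] zmax 0.1562 top mean [0.4961 0.4223 0.1544]
blue [567, 250, 12, 13, 70] ray@z [0.218  0.4681 0.061 ] zmax 0.014 top mean [0.1878 0.4844 0.0132]
top 3576 [0.4918 0.4264] 0.0267 z 0.1533 rect ((0.49161598086357117, 0.42607036232948303), (0.05204249918460846, 0.052181441336870193), 45.95005416870117)
top 4727 [0.4901 0.312 ] 0.0267 z 0.1533 rect ((0.49021679162979126, 0.31200966238975525), (0.052334558218717575, 0.052605561912059784), 89.97461700439453)
top 69 [0.4904 0.4173] 0.0251 z 0.1213 rect ((0.48872774839401245, 0.4086497128009796), (0.017557255923748016, 0.04992213845252991), 79.19471740722656)
0.03 164 [0.4577 0.392  0.0183] [0.5173 0.4117 0.0416]
[-0.17586566  0.48116111]
0.06 201 [0.4571 0.3923 0.0481] [0.5172 0.4122 0.072 ]
[-0.17400488  0.48041724]
0.09 1097 [0.4569 0.3925 0.078 ] [0.5247 0.4391 0.102 ]
[-0.16074306  0.47805464]
0.11 447 [0.4645 0.3966 0.098 ] [0.5204 0.43   0.1217]
[-0.15378798  0.47844696]
```

View pics/w1c.png

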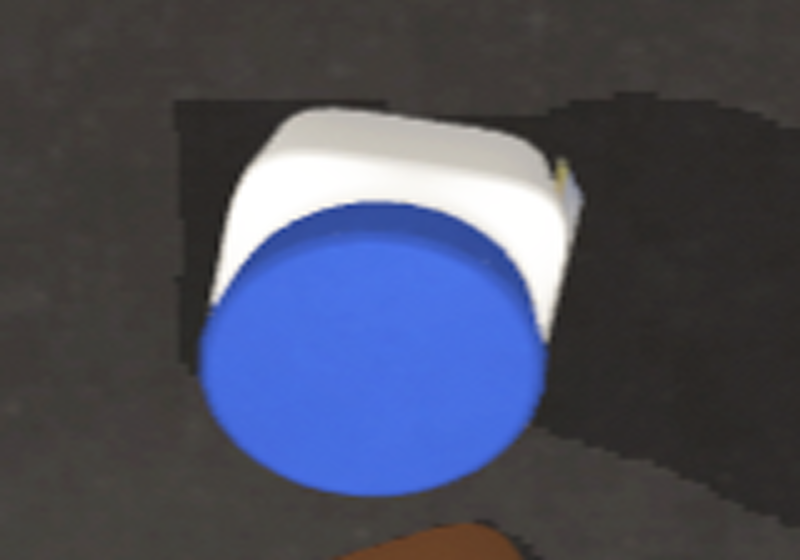

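Run:
```python
from loc import *
P,D,C=load("w1");q=cloud("wrist",D,C).reshape(-1,3)
a=-.172;e=np.array([np.cos(a),np.sin(a)]);n=np.array([-np.sin(a),np.cos(a)])
d=q[:,:2]-[.4905,.425];u=d@e;v=d@n
m=(abs(u)<.005)&(abs(v)<.05)&(q[:,2]<.16)
for zz in np.arange(.01,.16,.006):
    k=m&(abs(q[:,2]-zz)<.003)
    if k.any(): print(round(zz,3),k.sum(),np.round(np.median(v[k]),4))
m=(abs(v+.015)<.004)
for zz in np.arange(.02,.13,.008):
    k=m&(abs(q[:,2]-zz)<.004)&(abs(u)<.05)
    if k.any(): print("u",round(zz,3),k.sum(),np.round([u[k].min(),u[k].max()],4))
```

```text
0.01 6 -0.0299
0.016 6 -0.0299
0.022 8 -0.0299
0.028 5 -0.0299
0.034 6 -0.0299
0.04 10 -0.0298
0.046 8 -0.0297
0.052 8 -0.0297
0.058 9 -0.0296
0.064 9 -0.0297
0.07 10 -0.0296
0.076 10 -0.0295
0.082 12 -0.0294
0.088 17 -0.0291
0.094 38 -0.0278
0.1 38 -0.0258
0.106 33 -0.0238
0.118 7 -0.0249
0.124 16 -0.0249
0.13 16 -0.0248
0.136 16 -0.0248
0.142 19 -0.0247
0.148 28 -0.0246
0.154 854 0.0002
u 0.036 1 [-0.0288 -0.0288]
u 0.06 2 [-0.0291 -0.0291]
u 0.076 4 [-0.0296 -0.0294]
u 0.084 8 [-0.0296 -0.0286]
u 0.092 59 [-0.0283  0.0323]
u 0.1 152 [-0.0253  0.0301]
u 0.108 24 [-0.0194  0.0242]
u 0.116 3 [-0.0178  0.0201]
u 0.124 22 [-0.022   0.0239]
```

Emit:
{"method": "play_rows", "body": {
  "targets": [
    [0,0,0.1745,-0.0113,-0.0096,0,1],
    [0,0,0.1745,-0.0113,-0.0096,0,1],
    [0,0,0.1745,-0.0113,-0.0096,-0.01,1],
    [0,0,0.1745,-0.0113,-0.0096,-0.01,1],
    [0,0,0.1745,-0.0113,-0.0096,-0.02,1],
    [0,0,0.1745,-0.0113,-0.0096,-0.02,1],
    [0,0,0.1745,-0.0113,-0.0096,-0.03,1],
    [0,0,0.1745,-0.0113,-0.0096,-0.03,1],
    [0,0,0.1745,-0.0113,-0.0096,-0.03,1],
    [0,0,0,0,0,0,1]
  ],
  "grip_force": 15
}}

```text
t: 2.82
eef_pos: [0.3738, 0.3091, 0.1612]
ee_rot: [3.135, -0.003, 0.033]
force: [-0.3, 0.9, 1.4]
width: 0.0877
```

Emit:
{"method": "play_rows", "body": {
  "targets": [
    [0,0,-0.03,-0.003,0.015,-0.02,1],
    [0,0,0,0,0,0,1]
  ]
}}

```text
t: 3.08
eef_pos: [0.3732, 0.3252, 0.1438]
ee_rot: [3.137, -0.006, -0.006]
force: [-0.4, 0.5, 1.2]
width: 0.0877
```

Run:
```python
from h import *
st=get_state();print(np.round(st["eef_pos"],4),np.round(st["ee_rot"],4))
o=[]
for n in ("scene","side"):
    p,d=grab_frame(n);np.save(f"pics/{n}1.npy",d);cv2.imwrite(f"pics/{n}1.png",p)
    C=cam(n);u,v=proj(n,(.371,.324,.043),C).astype(int)
    for z in (0,.086): 
        cv2.circle(p,tuple(proj(n,(.371,.324,z),C).round().astype(int)),1,(0,255,0),-1)
    cv2.circle(p,tuple(proj(n,st["eef_pos"],C).round().astype(int)),2,(255,0,255),-1)
    c=p[max(0,v-110):v+60,u-85:u+85];o.append(cv2.resize(c,(400,400),interpolation=cv2.INTER_CUBIC))
cv2.imwrite("pics/m1.png",np.hstack(o))
```

```text
[0.3732 0.3252 0.1438] [ 3.1372 -0.0055 -0.0063]
```

View pics/m1.png

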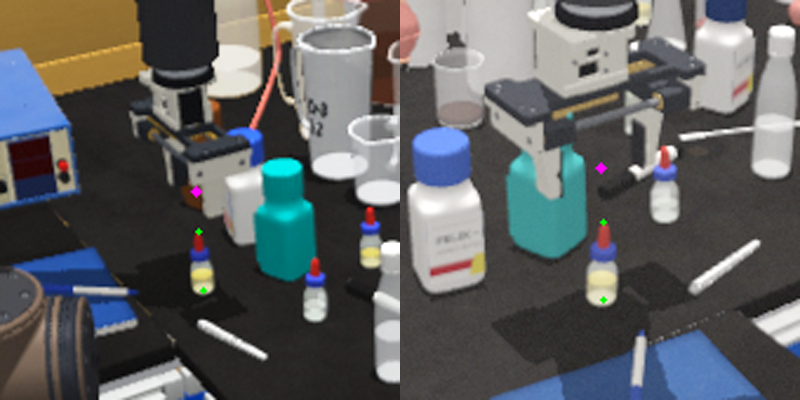

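Emit:
{"method": "play_rows", "body": {
  "targets": [
    [0,0,0,-0.002,-0.001,-0.035,1],
    [0,0,0,0,0,-0.035,1],
    [0,0,0,0,0,-0.025,1],
    [0,0,0,0,0,-0.008,1],
    [0,0,0,0,0,0,1]
  ]
}}

```text
t: 3.8
eef_pos: [0.3763, 0.3281, 0.0467]
ee_rot: [-3.134, -0.014, -0.009]
force: [0.3, -0.2, -0.1]
width: 0.0874
```

Emit:
{"method": "play_rows", "body": {
  "targets": [
    [-0.008,0.014,0.009,-0.005,-0.004,-0.006,1],
    [0,0,0,0,0,0,1]
  ]
}}

```text
t: 4.05
eef_pos: [0.3717, 0.325, 0.0424]
ee_rot: [-3.14, -0.0, 0.0]
force: [0.8, -0.4, 0.0]
width: 0.0876
```

Emit:
{"method": "play_rows", "body": {
  "targets": [
    [0,0,0,0,-0.001,-0.003,1],
    [0,0,0,0,0,0,0],
    [0,0,0,0,0,0,0],
    [0,0,0,0,0,0,0],
    [0,0,0,0,0,0,0],
    [0,0,0,0,0,0,0],
    [0,0,0,0,0,0,0],
    [0,0,0,0,0,0,0]
  ],
  "grip_force": 15
}}

```text
t: 5.05
eef_pos: [0.372, 0.3246, 0.0402]
ee_rot: [-3.138, -0.001, 0.001]
force: [-0.3, -0.0, -0.7]
width: 0.0272
```

Emit:
{"method": "play_rows", "body": {
  "targets": [
    [0,0,0,0,0,0.02,0],
    [0,0,0,0,0,0.04,0],
    [0,0,0,0,0,0.05,0],
    [0,0,0,0,0,0.05,0],
    [0,0,0,0,0,0,0]
  ]
}}

```text
t: 5.68
eef_pos: [0.3712, 0.323, 0.2042]
ee_rot: [-3.141, -0.0, 0.0]
force: [-0.1, 0.3, -0.9]
width: 0.0276
```

```bash
cat > v.py <<'E'
from h import *
import sys
t=sys.argv[1]
st=get_state();print(np.round(st["t"],2),np.round(st["eef_pos"],4),np.round(st["ee_rot"],4),round(st["width"],4))
o=[]
ctr=np.array([float(x) for x in sys.argv[2:5]]) if len(sys.argv)>4 else np.array(st["eef_pos"])
for n in ("scene","side"):
    p,d=grab_frame(n);np.save(f"pics/{t}{n}.npy",d);cv2.imwrite(f"pics/{t}{n}.png",p)
    u,v=proj(n,ctr).astype(int);u=min(max(u,60),580);v=min(max(v,60),420)
    c=p[v-60:v+60,u-60:u+60];o.append(cv2.resize(c,(400,400),interpolation=cv2.INTER_CUBIC))
cv2.imwrite(f"pics/{t}.png",np.hstack(o))
E
python3 v.py m2
```

```text
5.68 [0.3712 0.323  0.2042] [-3.1407e+00 -1.0000e-04  3.0000e-04] 0.0276
```

View pics/m2.png

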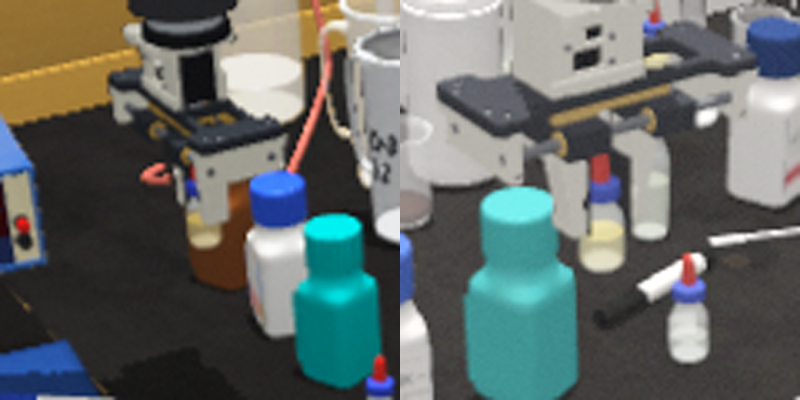

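Run:
```python
from h import *
for u,v in [(316,293),(437,287),(446,319),(319,327),(337,301.5),(340,317),(377,305),(419,303)]: print(u,v,np.round(onz("scene",u,v,.043),4))
```

```text
316 293 [ 0.3889 -0.1026  0.043 ]
437 287 [ 0.6637 -0.2525  0.043 ]
446 319 [ 0.5929 -0.3613  0.043 ]
319 327 [ 0.3231 -0.2199  0.043 ]
337 301.5 [ 0.4138 -0.1616  0.043 ]
340 317 [ 0.3855 -0.2163  0.043 ]
377 305 [ 0.4886 -0.2277  0.043 ]
419 303 [ 0.5805 -0.2785  0.043 ]
```

Emit:
{"method": "play_rows", "body": {
  "targets": [
    [0,0,0,0,0,0.05,0],
    [0,0,0,0.01,-0.03,0.05,0],
    [0,0,0.153,0.01,-0.05,0,0],
    [0,0,0.153,0.01,-0.05,0,0],
    [0,0,0.153,0.01,-0.05,0,0],
    [0,0,0.153,0,-0.05,0,0],
    [0,0,0.153,0,-0.05,0,0],
    [0,0,0.153,0,-0.05,0,0],
    [0,0,0.153,0,-0.05,0,0],
    [0,0,0,0,-0.05,0,0],
    [0,0,0,0,-0.05,0,0],
    [0,0,0,0,-0.05,0,0]
  ]
}}

```text
t: 7.28
eef_pos: [0.4021, -0.2221, 0.2835]
ee_rot: [3.137, 0.025, 1.104]
force: [1.9, 0.0, -1.0]
width: 0.027
```

Emit:
{"method": "play_rows", "body": {
  "targets": [
    [0,0,0,0.01,-0.05,0.02,0],
    [0,0,0,0.02,-0.05,0.02,0],
    [0,0,0,0,0,0,0]
  ]
}}

```text
t: 7.65
eef_pos: [0.4301, -0.3278, 0.3176]
ee_rot: [-3.135, 0.027, 1.1]
force: [-0.2, 0.9, -2.0]
width: 0.0275
```

```bash
python3 w.py w2
```

```text
7.65 [ 0.4301 -0.3278  0.3176] [-3.1347  0.0267  1.1001] 0.071
```

View pics/w2.png

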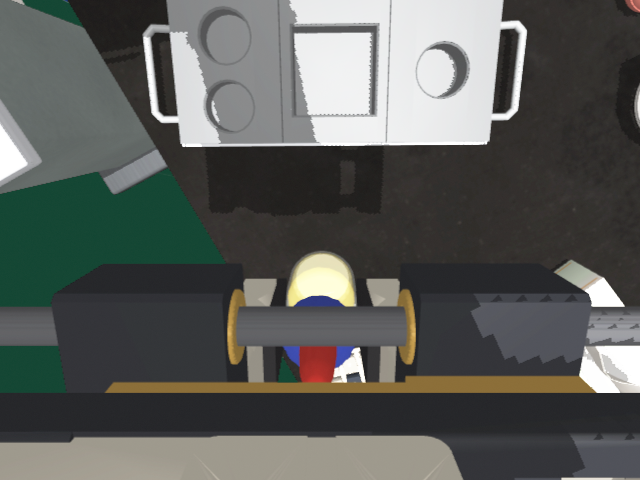

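Run:
```python
from loc import *
P,D,C=load("w2");Q=cloud("wrist",D,C);z=Q[...,2]
m=((z<.039)&(z>.004)).astype(np.uint8);m[150:]=0;m[:,:175]=0;m[:,500:]=0
m=cv2.morphologyEx(m,cv2.MORPH_OPEN,np.ones((3,3)))
k,l,s,c=cv2.connectedComponentsWithStats(m)
for i in range(1,k):
    if s[i,4]>600:
        v,u=np.where(l==i);w=np.array([onz("wrist",a,b,.043,C)[:2] for a,b in zip(u,v)]).astype(np.float32)
        print(s[i].tolist(),np.round(w.mean(0),4),cv2.minEnclosingCircle(w),cv2.minAreaRect(w),"floor",np.median(Q[l==i][:,2]).round(4))
t=(abs(z-.043)<.003);t[150:]=False;t[:,:150]=False;t[:,520:]=False
w=Q[t][:,:2].astype(np.float32);print(cv2.minAreaRect(w),np.median(Q[t][:,2]))
```

```text
[202, 10, 48, 54, 2018] [ 0.4143 -0.1584] ((0.4139958918094635, -0.15836460888385773), 0.022647373378276825) ((0.4141046702861786, -0.15863043069839478), (0.04479535296559334, 0.043398067355155945), 60.355777740478516) floor 0.0197
[293, 26, 84, 89, 7206] [ 0.4906 -0.2299] ((0.4902358651161194, -0.2308938205242157), 0.05408916622400284) ((0.4901215434074402, -0.23073719441890717), (0.07694092392921448, 0.07715517282485962), 63.51699447631836) floor 0.0096
[418, 44, 49, 53, 2024] [ 0.58   -0.2752] ((0.579943835735321, -0.275431364774704), 0.023169787600636482) ((0.5802116990089417, -0.27556630969047546), (0.0457409992814064, 0.044722504913806915), 66.69972229003906) floor 0.0098
[207, 82, 47, 50, 1803] [ 0.3868 -0.2134] ((0.38664764165878296, -0.2135683298110962), 0.02269023470580578) ((0.3867802023887634, -0.213624969124794), (0.0444386824965477, 0.044588975608348846), 17.158334732055664) floor 0.0197
((0.4892753064632416, -0.2326955795288086), (0.1261674016714096, 0.3031716048717499), 63.25053787231445) 0.04339291880182286
```

```bash
cat > go.py <<'E'
from h import *
import sys
x,y,z,yaw=[float(a) for a in sys.argv[1:5]]
st=get_state();Rd=R.from_euler('xyz',[np.pi,0,yaw]);r=(Rd*R.from_euler('xyz',st["ee_rot"]).inv()).as_rotvec()
print("rot",np.round(r,3),"shift",np.round(np.array([x,y,z])-st["eef_pos"],4),"q6",np.round(st["q"][5],2),"t",round(st["t"],1))
E
python3 go.py .3867 -.2135 .12 1.108
```

```text
rot [ 0.02  -0.019  0.007] shift [-0.0425  0.1127 -0.1969] q6 2.93 t 7.7
```

Emit:
{"method": "play_rows", "body": {
  "targets": [
    [0.02,-0.019,0.007,-0.015,0.04,-0.03,0],
    [0,0,0,-0.015,0.04,-0.05,0],
    [0,0,0,-0.012,0.032,-0.05,0],
    [0,0,0,0,0,-0.05,0],
    [0,0,0,0,0,0,0]
  ]
}}

```text
t: 8.32
eef_pos: [0.3804, -0.21, 0.1301]
ee_rot: [-3.132, 0.0, 1.109]
force: [1.1, -0.4, 1.0]
width: 0.0278
```

```bash
python3 go.py .3867 -.2135 .10 1.108;python3 v.py m3
```

```text
rot [-0.004 -0.008 -0.001] shift [ 0.0063 -0.0035 -0.0301] q6 2.73 t 8.3
8.32 [ 0.3804 -0.21    0.1301] [-3.1325e+00  5.0000e-04  1.1090e+00] 0.0278
```

View pics/m3.png

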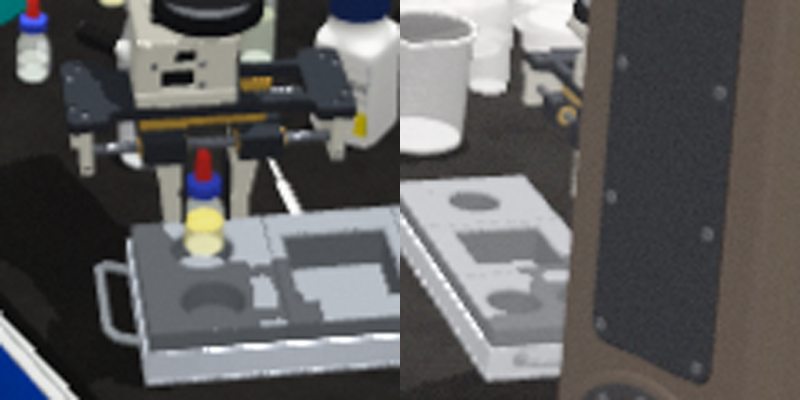

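Emit:
{"method": "play_rows", "body": {
  "targets": [
    [-0.004,-0.008,0,0.0063,-0.0035,-0.018,0],
    [0,0,0,0,0,0,0]
  ]
}}

```text
t: 8.68
eef_pos: [0.3935, -0.2153, 0.1197]
ee_rot: [3.128, -0.003, 1.11]
force: [-0.6, 1.0, 0.6]
width: 0.0275
```

```bash
python3 go.py .3867 -.2135 .06 1.108
```

```text
rot [ 0.003  0.013 -0.002] shift [-0.0068  0.0018 -0.0597] q6 2.73 t 8.7
```

Emit:
{"method": "play_rows", "body": {
  "targets": [
    [0.003,0.013,0,-0.006,0.0015,-0.015,0],
    [0,0,0,0,0,0,0],
    [0,0,0,0,0,0,0]
  ]
}}

```text
t: 9.05
eef_pos: [0.3889, -0.2143, 0.107]
ee_rot: [3.138, -0.001, 1.109]
force: [-0.2, 0.2, -0.5]
width: 0.027
```

```bash
python3 go.py .3867 -.2135 .06 1.108; python3 v.py m4
```

```text
rot [ 0.001  0.004 -0.001] shift [-0.0022  0.0008 -0.047 ] q6 2.74 t 9.1
9.05 [ 0.3889 -0.2143  0.107 ] [ 3.1379e+00 -9.0000e-04  1.1091e+00] 0.027
```

View pics/m4.png

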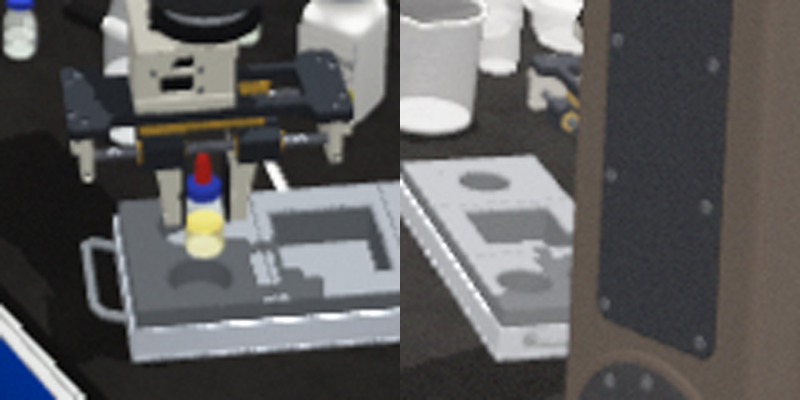

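Emit:
{"method": "play_rows", "body": {
  "targets": [
    [0.001,0.004,0,-0.002,0.001,-0.012,0],
    [0,0,0,0,0,-0.01,0],
    [0,0,0,0,0,-0.008,0],
    [0,0,0,0,0,0,0]
  ]
}}

```text
t: 9.65
eef_pos: [0.3862, -0.213, 0.0744]
ee_rot: [-3.14, 0.0, 1.109]
force: [-0.3, 0.1, -0.2]
width: 0.0276
```

```bash
python3 go.py .3867 -.2135 .06 1.108; python3 v.py m5
```

```text
rot [-0.    -0.002 -0.001] shift [ 0.0005 -0.0005 -0.0144] q6 2.73 t 9.7
9.65 [ 0.3862 -0.213   0.0744] [-3.1399e+00  3.0000e-04  1.1090e+00] 0.0276
```

View pics/m5.png

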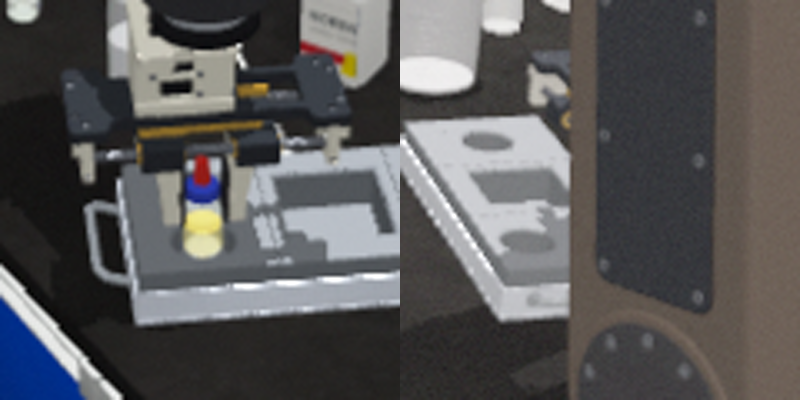

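Emit:
{"method": "play_rows", "body": {
  "targets": [
    [0,0,0,0,0,-0.005,0],
    [0,0,0,0,0,-0.004,0],
    [0,0,0,0,0,-0.002,0],
    [0,0,0,0,0,0,0]
  ]
}}

```text
t: 10.25
eef_pos: [0.3872, -0.2132, 0.0638]
ee_rot: [3.141, -0.001, 1.109]
force: [0.2, -0.1, -0.8]
width: 0.0276
```

Emit:
{"method": "play_rows", "body": {
  "targets": [
    [0,0,0,0,0,-0.003,0],
    [0,0,0,0,0,-0.002,0],
    [0,0,0,0,0,0,0]
  ]
}}

```text
t: 10.62
eef_pos: [0.3876, -0.2133, 0.059]
ee_rot: [3.14, -0.001, 1.109]
force: [-0.8, 0.4, 3.4]
width: 0.0276
```

Emit:
{"method": "play_rows", "body": {
  "targets": [
    [0,0,0,0,0,0,0.5],
    [0,0,0,0,0,0,0.8],
    [0,0,0,0,0,0,0.8],
    [0,0,0,0,0,0,0.8]
  ]
}}

```text
t: 11.12
eef_pos: [0.3877, -0.2133, 0.0589]
ee_rot: [3.14, -0.001, 1.109]
force: [0.1, -0.4, -0.5]
width: 0.0617
```

```bash
python3 v.py m6
```

```text
11.12 [ 0.3877 -0.2133  0.0589] [ 3.1398e+00 -9.0000e-04  1.1094e+00] 0.0617
```

View pics/m6.png

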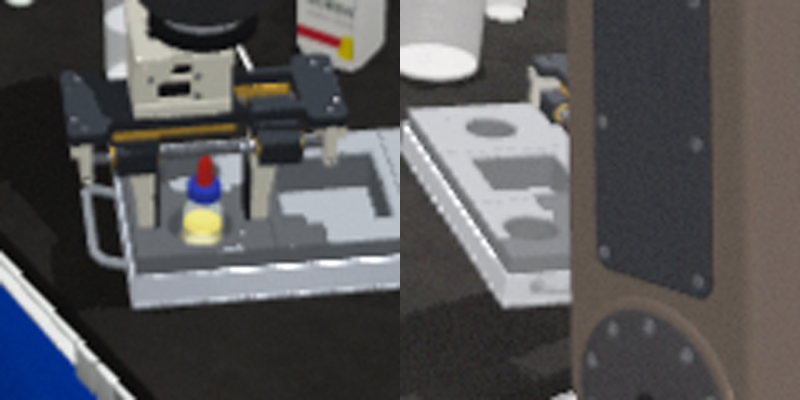

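Emit:
{"method": "play_rows", "body": {
  "targets": [
    [0,0,0,0,0,0.02,0.8],
    [0,0,0,0,0,0.05,0.8],
    [0,0,0,0,0,0.055,1],
    [0,0,0,0,0,0.055,1],
    [0,0,-0.14,0.02,0.045,0,1],
    [0,0,-0.14,0.02,0.045,0,1],
    [0,0,-0.14,0.02,0.045,0,1],
    [0,0,-0.14,0.02,0.045,0,1],
    [0,0,-0.14,0.02,0.045,0,1],
    [0,0,-0.14,0.02,0.045,0,1],
    [0,0,-0.14,0.02,0.045,0,1],
    [0,0,-0.13,0.02,0.045,0,1]
  ]
}}

```text
t: 12.72
eef_pos: [0.5479, 0.1563, 0.2465]
ee_rot: [3.141, -0.006, -0.041]
force: [0.4, -0.3, 0.3]
width: 0.0878
```

```bash
python3 go.py .589 .2615 .15 0; python3 v.py m7 .387 -.2135 .06
```

```text
rot [0.001 0.006 0.041] shift [ 0.0411  0.1052 -0.0965] q6 0.9 t 12.7
12.72 [0.5479 0.1563 0.2465] [ 3.141  -0.0063 -0.0412] 0.0878
```

View pics/m7.png

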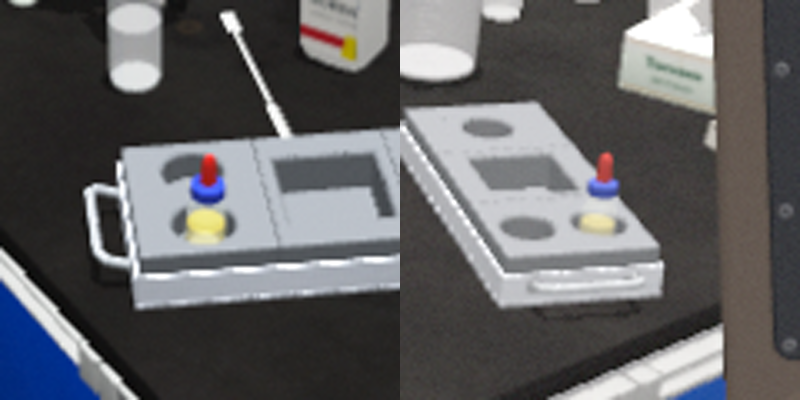

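Emit:
{"method": "play_rows", "body": {
  "targets": [
    [0,0.006,0.04,0.02,0.05,0,1],
    [0,0,0,0.02,0.05,-0.03,1],
    [0,0,0,0,0,-0.05,1],
    [0,0,0,0,0,0,1],
    [0,0,0,0,0,0,1]
  ]
}}

```text
t: 13.45
eef_pos: [0.5904, 0.2612, 0.1654]
ee_rot: [3.14, -0.001, 0.006]
force: [-0.1, 0.4, 0.7]
width: 0.0878
```

```bash
python3 go.py .589 .2615 .04 0;python3 v.py m8 .589 .2615 .1
```

```text
rot [ 0.001  0.001 -0.006] shift [-0.0014  0.0003 -0.1254] q6 0.86 t 13.4
13.45 [0.5904 0.2612 0.1654] [ 3.1405e+00 -1.2000e-03  6.1000e-03] 0.0878
```

View pics/m8.png

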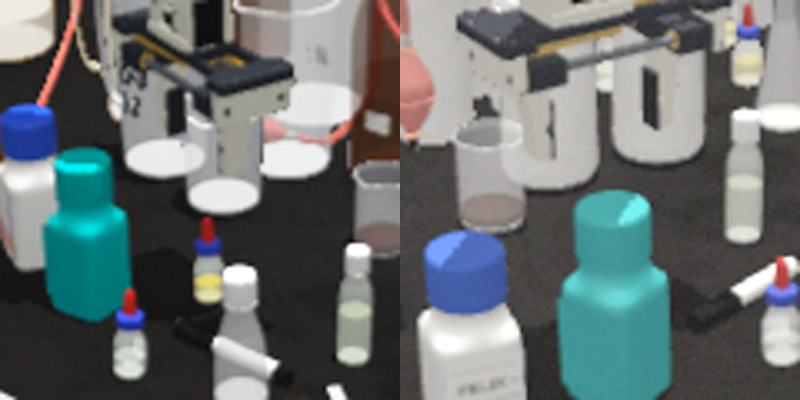

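Run:
```python
from h import *
for p in [(.589,.2615),(.371,.324)]:
    print(proj("scene",(*p,.077)),proj("scene",(*p,.057)))
```

```text
[307.70681989 205.37571523] [307.84210167 210.98006691]
[236.10774644 216.06561976] [236.65779529 221.77298268]
```

Emit:
{"method": "play_rows", "body": {
  "targets": [
    [0,0,0,0,-0.001,-0.035,1],
    [0,0,0,0,0,-0.035,1],
    [0,0,0,0,0,-0.025,1],
    [0,0,0,0,0,-0.008,1],
    [0,0,0,0,0,0,1],
    [0,0,0,0,0,0,1]
  ]
}}

```text
t: 14.3
eef_pos: [0.5959, 0.2614, 0.0735]
ee_rot: [-3.13, -0.018, 0.004]
force: [-0.4, -0.0, 0.6]
width: 0.0875
```

```bash
python3 go.py .590 .2605 .04 0
```

```text
rot [-0.011  0.018 -0.004] shift [-0.0059 -0.0009 -0.0335] q6 0.86 t 14.3
```

Emit:
{"method": "play_rows", "body": {
  "targets": [
    [-0.011,0.018,-0.004,-0.0055,-0.001,-0.012,1],
    [0,0,0,0,0,0,1],
    [0,0,0,0,0,-0.01,1],
    [0,0,0,0,0,0,1],
    [0,0,0,0,0,0,1]
  ]
}}

```text
t: 14.92
eef_pos: [0.5907, 0.261, 0.0517]
ee_rot: [-3.141, -0.0, 0.0]
force: [-0.5, 0.0, 0.1]
width: 0.0874
```

```bash
python3 go.py .590 .2605 .04 0
```

```text
rot [-0.001  0.    -0.   ] shift [-0.0007 -0.0005 -0.0117] q6 0.85 t 14.9
```

Emit:
{"method": "play_rows", "body": {
  "targets": [
    [0,0,0,0,0,-0.008,1],
    [0,0,0,0,0,-0.003,1],
    [0,0,0,0,0,0,0],
    [0,0,0,0,0,0,0],
    [0,0,0,0,0,0,0],
    [0,0,0,0,0,0,0],
    [0,0,0,0,0,0,0],
    [0,0,0,0,0,0,0],
    [0,0,0,0,0,0,0]
  ],
  "grip_force": 15
}}

```text
t: 16.05
eef_pos: [0.591, 0.261, 0.0405]
ee_rot: [-3.141, -0.001, 0.0]
force: [-0.2, -0.5, 0.6]
width: 0.0276
```

Emit:
{"method": "play_rows", "body": {
  "targets": [
    [0,0,0,0,0,0.02,0],
    [0,0,0,0,0,0.04,0],
    [0,0,0,0,0,0.06,0],
    [0,0,0,0,0,0.06,0],
    [0,0,0,0,0,0.04,0],
    [0,0,0.15,-0.02,-0.048,0,0],
    [0,0,0.15,-0.02,-0.048,0,0],
    [0,0,0.15,-0.02,-0.048,0,0],
    [0,0,0.15,-0.02,-0.048,0,0],
    [0,0,0.15,-0.02,-0.048,0,0],
    [0,0,0.15,-0.02,-0.048,0,0],
    [0,0,0.15,-0.02,-0.048,0,0]
  ]
}}

```text
t: 17.55
eef_pos: [0.4442, -0.0823, 0.2662]
ee_rot: [3.139, -0.002, 1.088]
force: [-0.1, -0.4, 0.2]
width: 0.0276
```

```bash
python3 go.py .414 -.1585 .12 1.108; python3 v.py m9
```

```text
rot [-0.001  0.003  0.02 ] shift [-0.0302 -0.0762 -0.1462] q6 2.4 t 17.6
17.55 [ 0.4442 -0.0823  0.2662] [ 3.1391e+00 -2.4000e-03  1.0882e+00] 0.0276
```

View pics/m9.png

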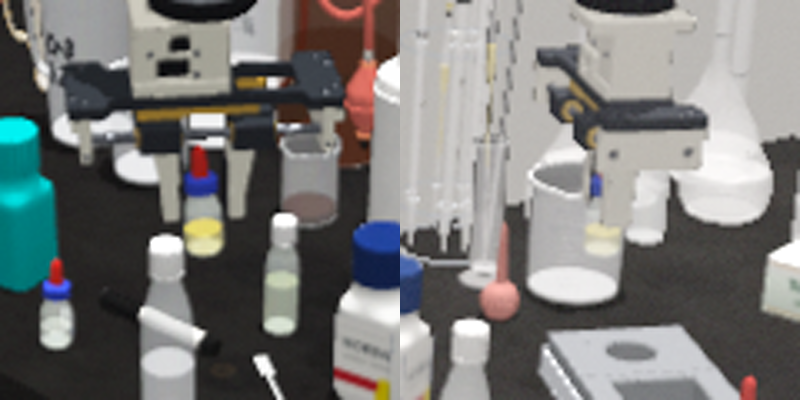

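Emit:
{"method": "play_rows", "body": {
  "targets": [
    [0,0,0.02,-0.015,-0.038,0,0],
    [0,0,0,-0.015,-0.038,-0.03,0],
    [0,0,0,0,0,-0.05,0],
    [0,0,0,0,0,-0.04,0],
    [0,0,0,0,0,0,0],
    [0,0,0,0,0,0,0]
  ]
}}

```text
t: 18.4
eef_pos: [0.4133, -0.1625, 0.1467]
ee_rot: [3.133, -0.005, 1.101]
force: [-0.0, -0.5, 0.7]
width: 0.0275
```

```bash
python3 go.py .414 -.1585 .06 1.108
```

```text
rot [-0.001  0.01   0.007] shift [ 0.0007  0.004  -0.0867] q6 2.6 t 18.4
```

Emit:
{"method": "play_rows", "body": {
  "targets": [
    [-0.001,0.01,0.007,0,0.004,-0.02,0],
    [0,0,0,0,0,-0.02,0],
    [0,0,0,0,0,0,0],
    [0,0,0,0,0,0,0]
  ]
}}

```text
t: 18.9
eef_pos: [0.4193, -0.1576, 0.1132]
ee_rot: [3.131, -0.005, 1.111]
force: [-0.8, 0.2, -1.5]
width: 0.0278
```

```bash
python3 go.py .414 -.1585 .06 1.108; python3 v.py m10
```

```text
rot [ 0.     0.012 -0.003] shift [-0.0053 -0.0009 -0.0532] q6 2.6 t 18.9
18.9 [ 0.4193 -0.1576  0.1132] [ 3.1308 -0.0049  1.1107] 0.0278
```

View pics/m10.png

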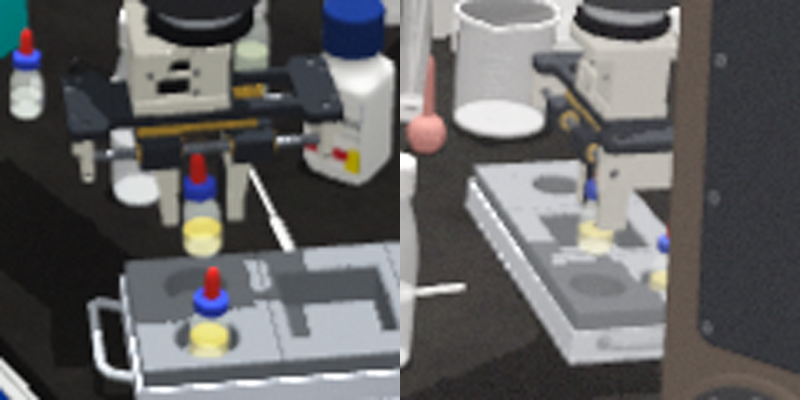

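Emit:
{"method": "play_rows", "body": {
  "targets": [
    [0,0.012,-0.003,-0.005,-0.001,-0.008,0],
    [0,0,0,0,0,0,0],
    [0,0,0,0,0,-0.008,0],
    [0,0,0,0,0,0,0],
    [0,0,0,0,0,0,0]
  ]
}}

```text
t: 19.62
eef_pos: [0.4139, -0.1588, 0.0966]
ee_rot: [3.141, 0.0, 1.107]
force: [0.5, -0.9, 0.5]
width: 0.0272
```

```bash
python3 go.py .414 -.1585 .06 1.108
```

```text
rot [0.    0.    0.001] shift [ 0.0001  0.0003 -0.0366] q6 2.6 t 19.6
```

Emit:
{"method": "play_rows", "body": {
  "targets": [
    [0,0,0,0,0,-0.009,0],
    [0,0,0,0,0,-0.009,0],
    [0,0,0,0,0,-0.006,0],
    [0,0,0,0,0,-0.004,0],
    [0,0,0,0,0,0,0],
    [0,0,0,0,0,0,0]
  ]
}}

```text
t: 20.38
eef_pos: [0.4138, -0.1588, 0.0663]
ee_rot: [-3.141, 0.001, 1.107]
force: [0.1, -0.6, -0.0]
width: 0.0278
```

```bash
python3 go.py .414 -.1585 .06 1.108; python3 v.py m11
```

```text
rot [ 0.    -0.001  0.001] shift [ 0.0002  0.0003 -0.0063] q6 2.6 t 20.4
20.38 [ 0.4138 -0.1588  0.0663] [-3.141e+00  6.000e-04  1.107e+00] 0.0278
```

View pics/m11.png

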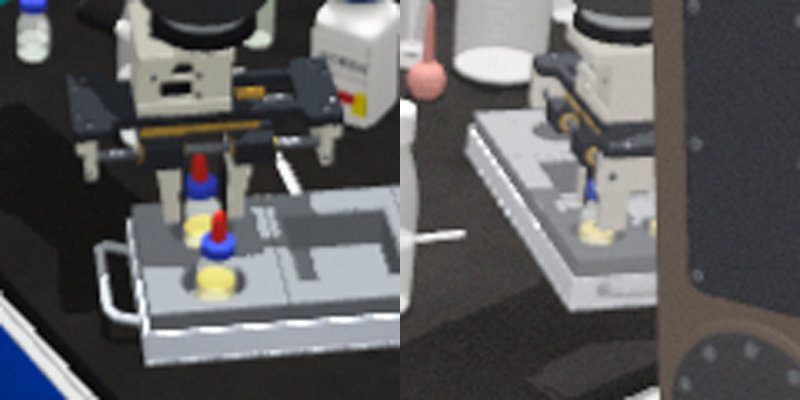

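Emit:
{"method": "play_rows", "body": {
  "targets": [
    [0,0,0,0,0,-0.004,0],
    [0,0,0,0,0,-0.003,0],
    [0,0,0,0,0,0,0],
    [0,0,0,0,0,0,0]
  ]
}}

```text
t: 20.98
eef_pos: [0.4142, -0.1588, 0.0594]
ee_rot: [3.141, -0.0, 1.107]
force: [0.1, -0.7, 0.6]
width: 0.0278
```

Emit:
{"method": "play_rows", "body": {
  "targets": [
    [0,0,0,0,0,-0.001,0],
    [0,0,0,0,0,0,0.5],
    [0,0,0,0,0,0,0.8],
    [0,0,0,0,0,0,0.8],
    [0,0,0,0,0,0,0.8]
  ]
}}

```text
t: 21.6
eef_pos: [0.4145, -0.1589, 0.0589]
ee_rot: [3.14, -0.0, 1.107]
force: [0.3, -1.1, -0.8]
width: 0.0618
```

```bash
python3 v.py m12
```

```text
21.6 [ 0.4145 -0.1589  0.0589] [ 3.1403e+00 -1.0000e-04  1.1074e+00] 0.0618
```

View pics/m12.png

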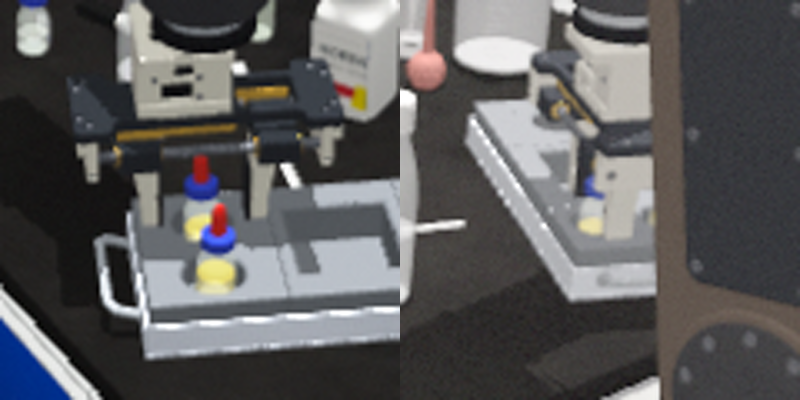

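Run:
```python
from h import *
for n in ("scene","side"):
    P=cv2.imread(f"pics/{n}0.png")
    K,T=cam(n)
    D=np.load(f"pics/{n}0.npy");Q=cloud(n,D)
    c=np.array([.6415,.088]);o=T[:2,3];f=(c-o)/np.linalg.norm(c-o);s=np.array([f[1],-f[0]])
    d=Q[...,:2]-c
    m=(np.abs(d@s)<.03)&(np.abs(d@f)<.022)&(Q[...,2]>.01)
    for z in np.arange(.02,.116,.006):
        k=m&(abs(Q[...,2]-z)<.003)
        if k.any(): w=(d@s)[k];print(n,round(z,3),k.sum(),np.round([w.min(),w.max(),(d@f)[k].min()],4))
```

```text
scene 0.02 16 [-0.0154  0.0116 -0.0162]
scene 0.026 16 [-0.0155  0.0115 -0.0184]
scene 0.032 16 [-0.0156  0.0114 -0.0149]
scene 0.038 18 [-0.0156  0.0113 -0.019 ]
scene 0.044 16 [-0.0158  0.0112 -0.0151]
scene 0.05 19 [-0.0159  0.0111 -0.0132]
scene 0.056 14 [-0.0159  0.0138 -0.0175]
scene 0.062 20 [-0.0161  0.0137 -0.0158]
scene 0.068 21 [-0.0162  0.0136 -0.0177]
scene 0.074 21 [-0.016   0.0135 -0.0164]
scene 0.08 18 [-0.0134  0.0104 -0.0169]
scene 0.086 16 [-0.0105  0.0102 -0.0139]
scene 0.092 13 [-0.0105  0.0071 -0.0109]
scene 0.098 14 [-0.0107  0.01   -0.018 ]
scene 0.104 15 [-0.0108  0.0098 -0.0136]
scene 0.11 16 [-0.0108  0.0096 -0.0144]
side 0.02 21 [-0.0183  0.01   -0.0207]
side 0.026 23 [-0.0183  0.0099 -0.0211]
side 0.032 15 [-0.0183  0.0099 -0.0214]
side 0.038 25 [-0.0183  0.0098 -0.0212]
side 0.044 21 [-0.0184  0.0097 -0.0186]
side 0.05 24 [-0.0184  0.0096 -0.0191]
side 0.056 21 [-0.0184  0.0096 -0.0192]
side 0.062 14 [-0.0185  0.0095 -0.0178]
side 0.068 26 [-0.0183  0.0095 -0.0186]
side 0.074 18 [-0.0157  0.0094 -0.0185]
side 0.08 26 [-0.0158  0.0093 -0.017 ]
side 0.086 17 [-0.013   0.0065 -0.0173]
side 0.092 11 [-0.0131  0.0064 -0.0139]
side 0.098 17 [-0.013   0.0063 -0.0162]
side 0.104 20 [-0.0131  0.0063 -0.0144]
side 0.11 18 [-0.0131  0.009  -0.014 ]
```

Emit:
{"method": "play_rows", "body": {
  "targets": [
    [0,0,0,0,0,0.02,0.8],
    [0,0,0,0,0,0.05,0.8],
    [0,0,0,0,0,0.06,1],
    [0,0,0,0,0,0.06,1],
    [0,0,0,0.04,0.025,0.02,1],
    [0,0,0.1,0.04,0.03,0,1],
    [0,0,0.1,0.04,0.03,0,1],
    [0,0,0.1,0.04,0.03,0,1],
    [0,0,0.1,0.01,0.0,0,1],
    [0,0,0,0,0,0,1],
    [0,0,0,0,0,0,1]
  ]
}}

```text
t: 23.08
eef_pos: [0.586, -0.04, 0.2761]
ee_rot: [3.141, -0.001, 1.515]
force: [0.3, -0.3, 0.8]
width: 0.0874
```

```bash
python3 w.py w3; python3 v.py m13 .40 -.186 .06
```

```text
23.08 [ 0.586  -0.04    0.2761] [ 3.1409e+00 -9.0000e-04  1.5151e+00] 0.003
23.12 [ 0.5859 -0.0401  0.2762] [ 3.1408e+00 -1.0000e-03  1.5152e+00] 0.0873
```

View pics/w3.png

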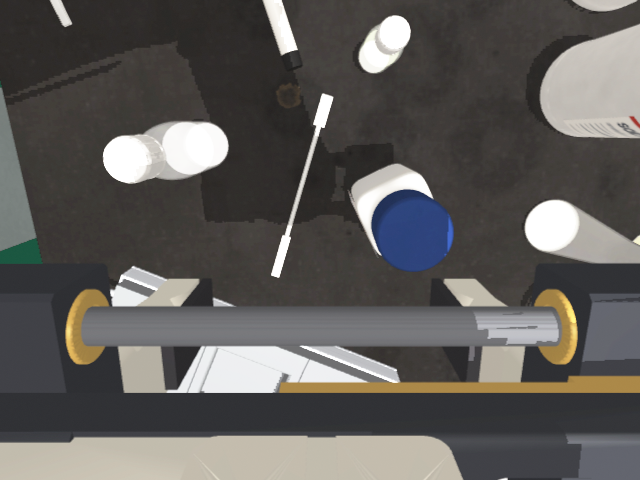

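View pics/m13.png

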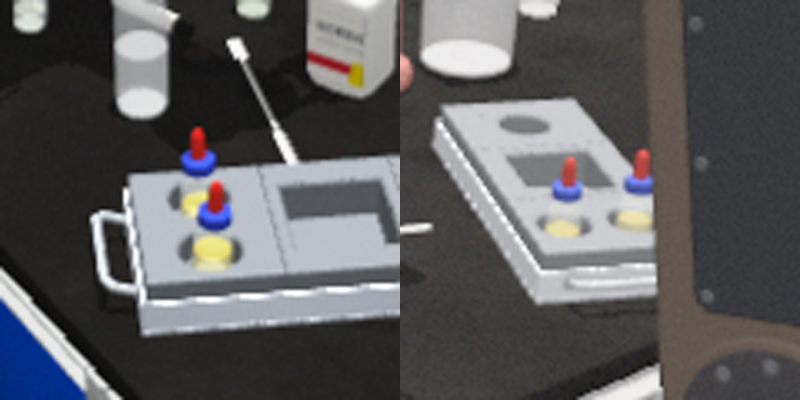

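Both droppers stand in their pockets. In w3 the vial's cap is at (395,33) and the navy cap at (413,230). Next I locate the vial.

```bash
python3 - <<'E'
from loc import *
top("w3",.6415,.089,.114,.03); top("w3",.64,-.045,.158)
P,D,C=load("w3");Q=cloud("wrist",D,C).reshape(-1,3)
for z in (.03,.05,.07):
    m=(abs(Q[:,2]-z)<.008)&(np.hypot(Q[:,0]-.6415,Q[:,1]-.089)<.03);p=Q[m];print(z,len(p),p.min(0),p.max(0))
E
python3 go.py .6415 .09 .2 1.571
```

```text
top 890 [0.6427 0.0895] 0.0112 z 0.1139 rect ((0.6426637768745422, 0.08930043876171112), (0.021309198811650276, 0.021879421547055244), 65.04745483398438)
top 4585 [ 0.6473 -0.0419] 0.0259 z 0.1578 rect ((0.6470065116882324, -0.041777051985263824), (0.05079267919063568, 0.05078054964542389), 41.78197479248047)
0.03 98 [0.62691784 0.07575496 0.0220633 ] [0.64831911 0.09861729 0.03757461]
0.05 117 [0.6270503  0.07537703 0.04209441] [0.65028335 0.09784001 0.0579528 ]
0.07 355 [0.62735575 0.07521666 0.06227671] [0.65630585 0.10446866 0.07796951]
rot [-0.001  0.002  0.055] shift [ 0.0555  0.1302 -0.0766] q6 2.82 t 23.2
```

Emit:
{"method": "play_rows", "body": {
  "targets": [
    [0,0.002,0.05,0.02,0.045,0,1],
    [0,0,0,0.02,0.045,0,1],
    [0,0,0,0.014,0.035,-0.02,1],
    [0,0,0,0,0,-0.03,1],
    [0,0,0,0,0,-0.02,1],
    [0,0,0,0,0,0,1],
    [0,0,0,0,0,0,1]
  ]
}}

```text
t: 24.1
eef_pos: [0.64, 0.0861, 0.2098]
ee_rot: [3.135, -0.003, 1.559]
force: [0.3, -0.6, 0.9]
width: 0.0877
```

```bash
python3 go.py .642 .0895 .065 1.571
```

```text
rot [-0.003  0.007  0.012] shift [ 0.002   0.0034 -0.1448] q6 2.69 t 24.1
```

Emit:
{"method": "play_rows", "body": {
  "targets": [
    [-0.003,0.007,0.012,0.002,0.0035,-0.025,1],
    [0,0,0,0,0,-0.025,1],
    [0,0,0,0,0,-0.01,1],
    [0,0,0,0,0,0,1],
    [0,0,0,0,0,0,1]
  ]
}}

```text
t: 24.72
eef_pos: [0.6452, 0.0893, 0.1562]
ee_rot: [3.132, -0.003, 1.569]
force: [0.4, 0.4, -0.7]
width: 0.0876
```

```bash
python3 go.py .642 .0895 .065 1.571; python3 v.py m14 .642 .0895 .1
```

```text
rot [-0.003  0.01   0.002] shift [-0.0032  0.0002 -0.0912] q6 2.7 t 24.7
24.72 [0.6452 0.0893 0.1562] [ 3.1318 -0.0033  1.5694] 0.0876
```

View pics/m14.png

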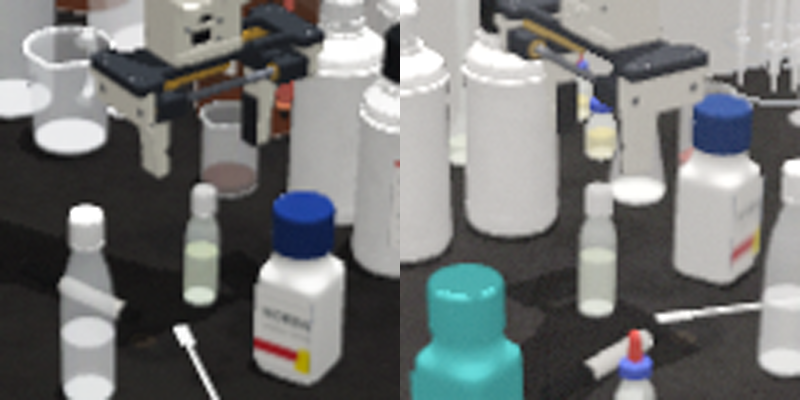

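Run:
```python
from h import *
for n in ("scene","side"):
    Q=cloud(n,np.load(f"pics/{n}0.npy")).reshape(-1,3)
    m=(Q[:,0]>.67)&(Q[:,0]<.9)&(Q[:,1]>.03)&(Q[:,1]<.16)&(Q[:,2]>.04)&(Q[:,2]<.19)
    print(n,m.sum(),np.round(np.percentile(Q[m][:,0],[0,1,5,20]),3),Q[m][np.argmin(Q[m][:,0])])
```

```text
scene 1193 [0.791 0.794 0.796 0.8  ] [0.79054184 0.04627075 0.0409457 ]
side 1581 [0.792 0.794 0.797 0.802] [0.79220708 0.05787948 0.07254753]
```

Clear. Descend onto the vial.

Emit:
{"method": "play_rows", "body": {
  "targets": [
    [-0.003,0.01,0.002,-0.004,0,-0.02,1],
    [0,0,0,0,0,-0.02,1],
    [0,0,0,0,0,-0.012,1],
    [0,0,0,0,0,0,1],
    [0,0,0,0,0,0,1]
  ]
}}

```text
t: 25.45
eef_pos: [0.6406, 0.0895, 0.1018]
ee_rot: [-3.141, -0.001, 1.572]
force: [-0.1, 1.0, 0.7]
width: 0.0878
```

```bash
python3 go.py .642 .0895 .065 1.571
```

```text
rot [-0.001 -0.001 -0.001] shift [ 0.0014  0.     -0.0368] q6 2.7 t 25.4
```

Emit:
{"method": "play_rows", "body": {
  "targets": [
    [0,0,0,0.001,0,-0.014,1],
    [0,0,0,0,0,-0.01,1],
    [0,0,0,0,0,-0.007,1],
    [0,0,0,0,0,0,1],
    [0,0,0,0,0,0,1]
  ]
}}

```text
t: 26.08
eef_pos: [0.6421, 0.0896, 0.0694]
ee_rot: [3.141, -0.001, 1.572]
force: [0.8, -0.5, -0.1]
width: 0.0876
```

```bash
python3 go.py .642 .0895 .065 1.571
```

```text
rot [-0.001  0.    -0.001] shift [-0.0001 -0.0001 -0.0044] q6 2.7 t 26.1
```

Emit:
{"method": "play_rows", "body": {
  "targets": [
    [0,0,0,0,0,-0.005,1],
    [0,0,0,0,0,0,1],
    [0,0,0,0,0,0,0],
    [0,0,0,0,0,0,0],
    [0,0,0,0,0,0,0],
    [0,0,0,0,0,0,0],
    [0,0,0,0,0,0,0],
    [0,0,0,0,0,0,0],
    [0,0,0,0,0,0,0]
  ],
  "grip_force": 15
}}

```text
t: 27.2
eef_pos: [0.6426, 0.0898, 0.0651]
ee_rot: [3.14, -0.002, 1.572]
force: [-0.4, -0.4, -0.4]
width: 0.0298
```

Emit:
{"method": "play_rows", "body": {
  "targets": [
    [0,0,0,0,0,0.02,0],
    [0,0,0,0,0,0.04,0],
    [0,0,0,0,0,0.06,0],
    [0,0,0,0,0,0.06,0],
    [0,0,0,0,0,0.03,0],
    [0,0,-0.08,-0.008,-0.045,0,0],
    [0,0,-0.08,-0.008,-0.045,0,0],
    [0,0,-0.08,-0.008,-0.045,0,0],
    [0,0,-0.08,-0.008,-0.045,0,0],
    [0,0,-0.08,-0.008,-0.045,0,0],
    [0,0,-0.07,-0.008,-0.045,0,0],
    [0,0,0,0,0,0,0]
  ]
}}

```text
t: 28.7
eef_pos: [0.5894, -0.188, 0.2811]
ee_rot: [3.141, -0.001, 1.088]
force: [0.1, 0.9, -0.2]
width: 0.0297
```

```bash
python3 go.py .580 -.2755 .14 1.1; python3 v.py m15
```

```text
rot [-0.001  0.001  0.012] shift [-0.0094 -0.0875 -0.1411] q6 2.65 t 28.7
28.7 [ 0.5894 -0.188   0.2811] [ 3.1414e+00 -1.4000e-03  1.0881e+00] 0.0297
```

View pics/m15.png

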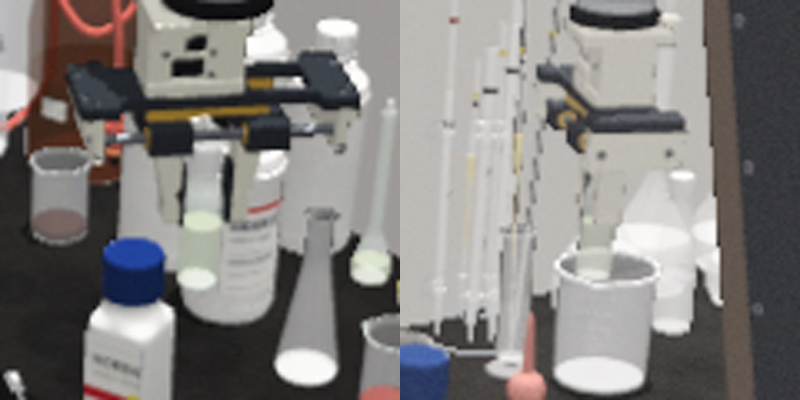

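Emit:
{"method": "play_rows", "body": {
  "targets": [
    [0,0,0.012,-0.005,-0.04,0,0],
    [0,0,0,-0.005,-0.045,-0.02,0],
    [0,0,0,0,0,-0.035,0],
    [0,0,0,0,0,-0.035,0],
    [0,0,0,0,0,-0.015,0],
    [0,0,0,0,0,0,0],
    [0,0,0,0,0,0,0]
  ]
}}

```text
t: 29.68
eef_pos: [0.584, -0.2665, 0.176]
ee_rot: [3.137, -0.003, 1.116]
force: [-0.5, -0.4, -0.8]
width: 0.0299
```

```bash
python3 go.py .580 -.2755 .074 1.1
```

```text
rot [-0.001  0.006 -0.016] shift [-0.004 -0.009 -0.102] q6 2.81 t 29.7
```

Emit:
{"method": "play_rows", "body": {
  "targets": [
    [-0.001,0.006,-0.016,-0.004,-0.009,-0.01,0],
    [0,0,0,0,0,-0.02,0],
    [0,0,0,0,0,-0.015,0],
    [0,0,0,0,0,0,0],
    [0,0,0,0,0,0,0]
  ]
}}

```text
t: 30.3
eef_pos: [0.5815, -0.2772, 0.1328]
ee_rot: [3.136, -0.0, 1.099]
force: [0.3, 0.3, 0.6]
width: 0.03
```

```bash
python3 go.py .580 -.2755 .074 1.1; python3 v.py m16 .58 -.2755 .08
```

```text
rot [0.002 0.005 0.001] shift [-0.0015  0.0017 -0.0588] q6 2.81 t 30.3
30.3 [ 0.5815 -0.2772  0.1328] [ 3.1363e+00 -4.0000e-04  1.0987e+00] 0.03
```

View pics/m16.png

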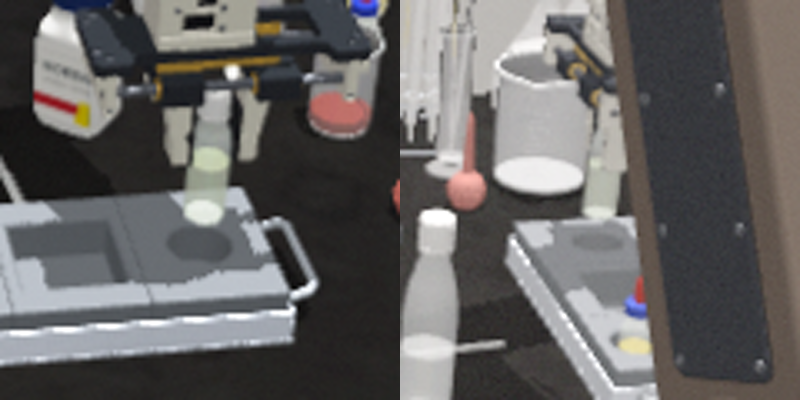

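Run:
```python
from h import *
for n in ("scene","side"):
    a=proj(n,(.5815,-.2772,.068));b=proj(n,(.5815,-.2772,.182));print(n,a,b)
    P=cv2.imread(f"pics/m16{n}.png")
    c=np.array([.58,-.2755]);u0,v0=proj(n,(.58,-.2755,.08)).astype(int)
    print(u0,v0)
    for p in (a,b): cv2.circle(P,tuple(p.round().astype(int)),1,(0,0,255),-1)
    cv2.imwrite(f"pics/m16{n}x.png",cv2.resize(P[v0-70:v0+40,u0-50:u0+50],None,fx=5,fy=5,interpolation=cv2.INTER_CUBIC))
```

```text
scene [419.75499845 294.48753485] [423.47993973 255.60255121]
419 290
side [414.36478854 219.96200751] [417.76586879 184.7922722 ]
414 216
```

View pics/m16scenex.png

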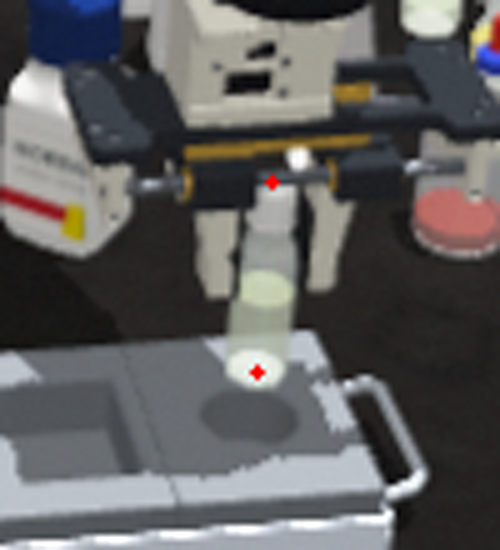

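Emit:
{"method": "play_rows", "body": {
  "targets": [
    [0.002,0.005,0.001,-0.002,0.0015,-0.014,0],
    [0,0,0,0,0,-0.012,0],
    [0,0,0,0,0,-0.006,0],
    [0,0,0,0,0,0,0],
    [0,0,0,0,0,0,0]
  ]
}}

```text
t: 31.02
eef_pos: [0.5794, -0.2753, 0.0988]
ee_rot: [-3.141, -0.0, 1.1]
force: [-0.1, -0.6, -0.3]
width: 0.0301
```

```bash
python3 go.py .580 -.2755 .074 1.1; python3 v.py m17 .58 -.2755 .08
```

```text
rot [-0. -0. -0.] shift [ 0.0006 -0.0002 -0.0248] q6 2.81 t 31.0
31.02 [ 0.5794 -0.2753  0.0988] [-3.1414e+00 -2.0000e-04  1.1001e+00] 0.0301
```

View pics/m17.png

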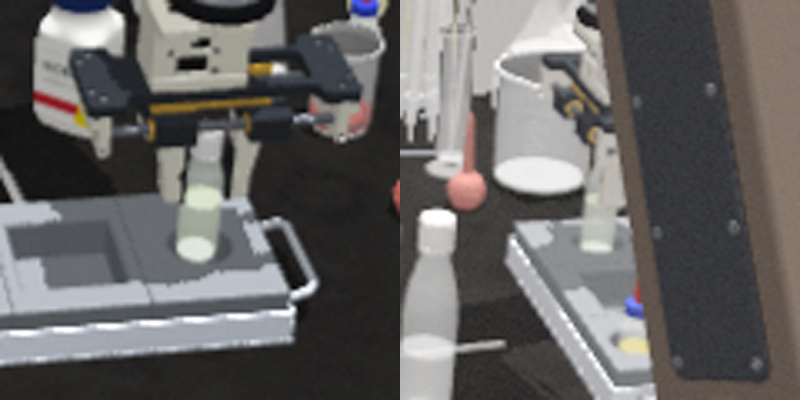

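Emit:
{"method": "play_rows", "body": {
  "targets": [
    [0,0,0,0,0,-0.008,0],
    [0,0,0,0,0,-0.007,0],
    [0,0,0,0,0,-0.004,0],
    [0,0,0,0,0,0,0],
    [0,0,0,0,0,0,0]
  ]
}}

```text
t: 31.75
eef_pos: [0.5795, -0.2754, 0.0788]
ee_rot: [3.141, -0.0, 1.1]
force: [0.1, -0.2, -0.2]
width: 0.0296
```

Emit:
{"method": "play_rows", "body": {
  "targets": [
    [0,0,0,0,0,-0.003,0],
    [0,0,0,0,0,-0.001,0],
    [0,0,0,0,0,-0.001,0],
    [0,0,0,0,0,0,0]
  ]
}}

```text
t: 32.25
eef_pos: [0.5799, -0.2755, 0.0741]
ee_rot: [3.14, -0.001, 1.1]
force: [-0.3, 1.1, -0.6]
width: 0.0297
```

Emit:
{"method": "play_rows", "body": {
  "targets": [
    [0,0,0,0,0,-0.001,0],
    [0,0,0,0,0,0,0],
    [0,0,0,0,0,0,0.5],
    [0,0,0,0,0,0,0.8],
    [0,0,0,0,0,0,0.8],
    [0,0,0,0,0,0,0.8]
  ]
}}

```text
t: 33.0
eef_pos: [0.5801, -0.2756, 0.0737]
ee_rot: [3.139, -0.001, 1.1]
force: [-0.4, 0.0, -0.6]
width: 0.0645
```

```bash
python3 v.py m18 .58 -.2755 .08
```

```text
33.0 [ 0.5801 -0.2756  0.0737] [ 3.1394e+00 -6.0000e-04  1.1004e+00] 0.0645
```

View pics/m18.png

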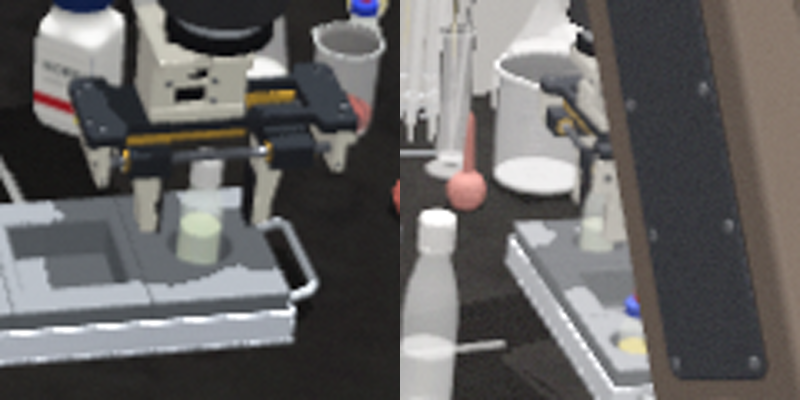

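Emit:
{"method": "play_rows", "body": {
  "targets": [
    [0,0,0,0,0,0.02,0.8],
    [0,0,0,0,0,0.05,0.8],
    [0,0,0,0,0,0.06,1],
    [0,0,0,0,0,0.06,1],
    [0,0,0.05,-0.006,0.048,0,1],
    [0,0,0.05,-0.006,0.048,0,1],
    [0,0,0.05,-0.006,0.048,0,1],
    [0,0,0.05,-0.006,0.048,0,1],
    [0,0,0.05,-0.006,0.048,0,1],
    [0,0,0.05,-0.006,0.048,0,1],
    [0,0,0,-0.006,0.048,0,1],
    [0,0,0,-0.006,0.048,0,1]
  ]
}}

```text
t: 34.6
eef_pos: [0.5278, 0.1169, 0.2703]
ee_rot: [3.138, -0.002, 1.404]
force: [1.3, 0.3, 0.4]
width: 0.0877
```

Emit:
{"method": "play_rows", "body": {
  "targets": [
    [0,0,0,-0.006,0.048,0,1],
    [0,0,0,-0.006,0.048,0,1],
    [0,0,0,-0.006,0.048,0,1],
    [0,0,0,0,0,0,1]
  ]
}}

```text
t: 35.1
eef_pos: [0.5077, 0.2684, 0.2707]
ee_rot: [3.137, -0.003, 1.408]
force: [-0.8, 0.0, -0.1]
width: 0.0878
```

```bash
python3 go.py .491 .4255 .2 1.4; python3 w.py w4; python3 v.py m19 .49 -.23 .06
```

```text
rot [-0.002  0.005 -0.008] shift [-0.0167  0.1571 -0.0707] q6 2.15 t 35.1
35.1 [0.5077 0.2684 0.2707] [ 3.1370e+00 -2.9000e-03  1.4082e+00] 0.021
35.15 [0.5078 0.2671 0.2708] [ 3.1370e+00 -2.7000e-03  1.4074e+00] 0.0876
```

View pics/w4.png

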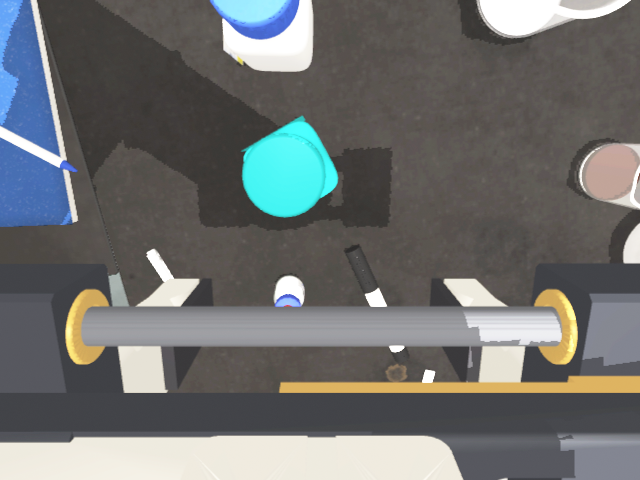

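View pics/m19.png

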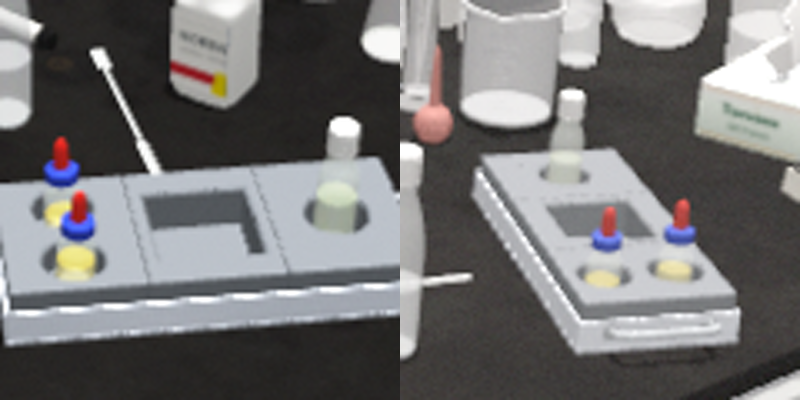

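Emit:
{"method": "play_rows", "body": {
  "targets": [
    [-0.002,0.005,-0.008,-0.005,0.04,0,1],
    [0,0,0,-0.005,0.045,0,1],
    [0,0,0,-0.005,0.045,0,1],
    [0,0,0,-0.002,0.02,-0.02,1],
    [0,0,0,0,0,-0.03,1],
    [0,0,0,0,0,0,1],
    [0,0,0,0,0,0,1]
  ]
}}

```text
t: 36.12
eef_pos: [0.4938, 0.4105, 0.2208]
ee_rot: [3.141, -0.0, 1.386]
force: [-0.0, 0.0, 1.0]
width: 0.0876
```

```bash
python3 - <<'E'
from loc import *
P,D,C=load("w4");Q=cloud("wrist",D,C).reshape(-1,3)
a=-.172;e=np.array([np.cos(a),np.sin(a)]);n=np.array([-np.sin(a),np.cos(a)])
d=Q[:,:2]-[.491,.4255];u=d@e;v=d@n;m=(abs(u)<.022)&(abs(v)<.05)&(Q[:,2]<.088)&(Q[:,2]>.015)
print(m.sum(),np.polyfit(u[m],v[m],1)); m2=(abs(u)<.04)&(v<0)&(v>-.05)&(Q[:,2]<.088)&(Q[:,2]>.03);print(u[m2].min(),u[m2].max())
E
python3 go.py .491 .4255 .129 1.4; python3 v.py m20 .491 .4255 .16
```

```text
786 [-0.02789264 -0.03036217]
-0.02966258062205604 0.033980635504352215
rot [-0.     0.001  0.014] shift [-0.0028  0.015  -0.0918] q6 1.96 t 36.1
36.12 [0.4938 0.4105 0.2208] [ 3.1406e+00 -4.0000e-04  1.3860e+00] 0.0876
```

View pics/m20.png

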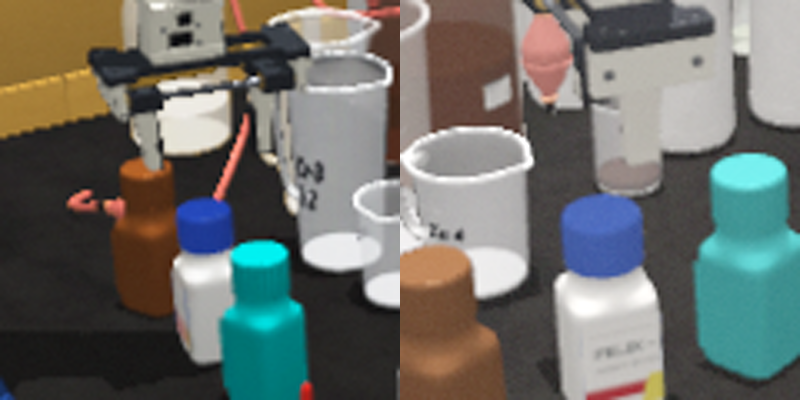

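Run:
```python
from loc import *
P,D,C=load("w1")
for nm,Q in (("w1",cloud("wrist",D,C)[:262]),("scene",cloud("scene",np.load("pics/scene0.npy"))),("side",cloud("side",np.load("pics/side0.npy")))):
    Q=Q.reshape(-1,3);m=(Q[:,0]>.54)&(Q[:,0]<.7)&(Q[:,1]>.36)&(Q[:,1]<.49)&(Q[:,2]>.02)&(Q[:,2]<.3)
    print(nm,m.sum(),np.round(Q[m][np.argsort(Q[m][:,0])[:3]],3))
```

```text
w1 3106 [[0.667 0.43  0.108]
 [0.667 0.421 0.107]
 [0.667 0.428 0.109]]
scene 448 [[0.664 0.419 0.109]
 [0.665 0.433 0.11 ]
 [0.665 0.414 0.11 ]]
side 794 [[0.659 0.417 0.111]
 [0.664 0.429 0.107]
 [0.664 0.442 0.111]]
```

Emit:
{"method": "play_rows", "body": {
  "targets": [
    [0,0.001,0,-0.002,0.015,-0.01,1],
    [0,0,0,0,0,0,1],
    [0,0,0,0,0,0,1]
  ]
}}

```text
t: 36.6
eef_pos: [0.4922, 0.4269, 0.2123]
ee_rot: [3.14, -0.004, 1.385]
force: [0.1, 0.1, 0.7]
width: 0.0878
```

```bash
python3 go.py .492 .426 .129 1.38
```

```text
rot [-0.003  0.002 -0.005] shift [-0.0002 -0.0009 -0.0833] q6 1.94 t 36.6
```

Emit:
{"method": "play_rows", "body": {
  "targets": [
    [-0.003,0.002,0,0,-0.001,-0.02,1],
    [0,0,0,0,0,-0.02,1],
    [0,0,0,0,0,0,1],
    [0,0,0,0,0,0,1]
  ]
}}

```text
t: 37.1
eef_pos: [0.4918, 0.4254, 0.1697]
ee_rot: [-3.141, 0.001, 1.385]
force: [-0.2, 0.2, 0.6]
width: 0.0875
```

```bash
python3 go.py .492 .426 .129 1.38; python3 v.py m21 .491 .4255 .16
```

```text
rot [ 0.001 -0.001 -0.005] shift [ 0.0002  0.0006 -0.0407] q6 1.94 t 37.1
37.1 [0.4918 0.4254 0.1697] [-3.1407e+00  8.0000e-04  1.3855e+00] 0.0875
```

View pics/m21.png

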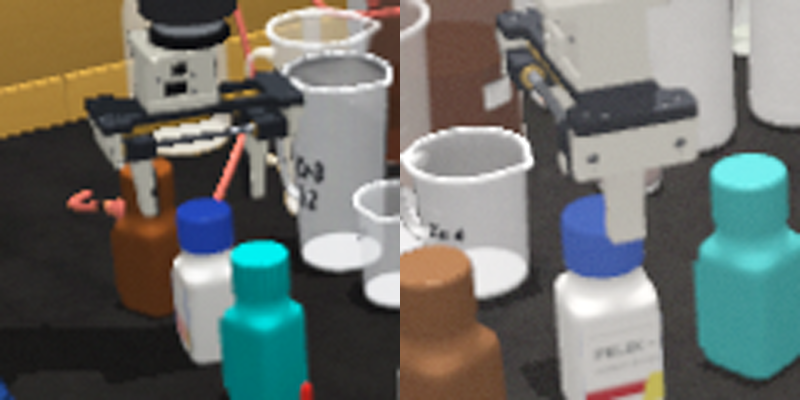

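Emit:
{"method": "play_rows", "body": {
  "targets": [
    [0,0,0,0,0.001,-0.015,1],
    [0,0,0,0,0,-0.013,1],
    [0,0,0,0,0,-0.008,1],
    [0,0,0,0,0,0,1],
    [0,0,0,0,0,0,1]
  ]
}}

```text
t: 37.83
eef_pos: [0.4918, 0.4266, 0.1317]
ee_rot: [-3.141, -0.0, 1.385]
force: [-0.2, 0.1, -0.1]
width: 0.0875
```

```bash
python3 go.py .492 .426 .129 1.38
```

```text
rot [-0.    -0.001 -0.005] shift [ 0.0002 -0.0006 -0.0027] q6 1.94 t 37.8
```

Emit:
{"method": "play_rows", "body": {
  "targets": [
    [0,0,0,0,0,-0.001,1],
    [0,0,0,0,0,0,0],
    [0,0,0,0,0,0,0],
    [0,0,0,0,0,0,0],
    [0,0,0,0,0,0,0],
    [0,0,0,0,0,0,0],
    [0,0,0,0,0,0,0]
  ],
  "grip_force": 45
}}

```text
t: 38.7
eef_pos: [0.4922, 0.427, 0.1317]
ee_rot: [3.141, -0.002, 1.385]
force: [-0.4, -0.6, -0.2]
width: 0.0532
```

Emit:
{"method": "play_rows", "body": {
  "targets": [
    [0,0,0,0,0,0.01,0],
    [0,0,0,0,0,0.015,0],
    [0,0,0,0,0,0.015,0],
    [0,0,0,0,0,0,0]
  ]
}}

```text
t: 39.2
eef_pos: [0.4916, 0.4265, 0.1739]
ee_rot: [-3.141, -0.0, 1.385]
force: [0.2, -0.9, -4.4]
width: 0.0532
```

```bash
python3 v.py m22 .491 .4255 .12
```

```text
39.2 [0.4916 0.4265 0.1739] [-3.1405e+00 -5.0000e-04  1.3851e+00] 0.0532
```

View pics/m22.png

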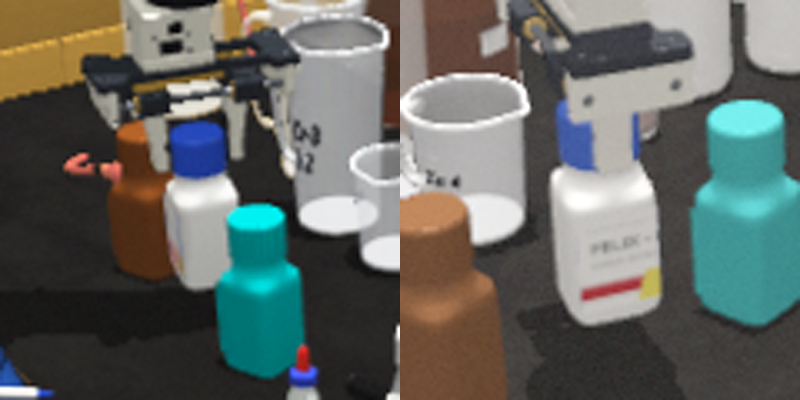

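Emit:
{"method": "play_rows", "body": {
  "targets": [
    [0,0,0,0,0,0.03,0],
    [0,0,0,0,0,0.045,0],
    [0,0,0,0,0,0.045,0],
    [0,0,0,0,0,0.03,0],
    [0,0,0,0,0,0,0]
  ]
}}

```text
t: 39.92
eef_pos: [0.4887, 0.4236, 0.3216]
ee_rot: [-3.135, 0.008, 1.384]
force: [-0.0, -0.2, -4.5]
width: 0.0536
```

Emit:
{"method": "play_rows", "body": {
  "targets": [
    [0,0,0,0,-0.015,0.008,0],
    [0,0,-0.03,0,-0.03,0.008,0],
    [0,0,-0.03,0,-0.045,0,0],
    [0,0,-0.03,0,-0.045,0,0],
    [0,0,-0.03,0,-0.045,0,0],
    [0,0,-0.03,0,-0.045,0,0],
    [0,0,-0.03,0,-0.045,0,0],
    [0,0,-0.03,0,-0.045,0,0],
    [0,0,-0.03,0,-0.045,0,0],
    [0,0,-0.03,0,-0.03,0,0],
    [0,0,0,0,-0.015,0,0],
    [0,0,0,0,0,0,0]
  ]
}}

```text
t: 41.42
eef_pos: [0.4756, -0.0104, 0.3267]
ee_rot: [-3.124, 0.024, 1.091]
force: [-0.2, 1.0, -4.2]
width: 0.0536
```

```bash
python3 go.py .4903 -.2307 .2 1.11;python3 v.py m23
```

```text
rot [ 0.013 -0.026  0.02 ] shift [ 0.0147 -0.2203 -0.1267] q6 2.27 t 41.4
41.42 [ 0.4756 -0.0104  0.3267] [-3.1241  0.0236  1.0906] 0.0536
```

View pics/m23.png

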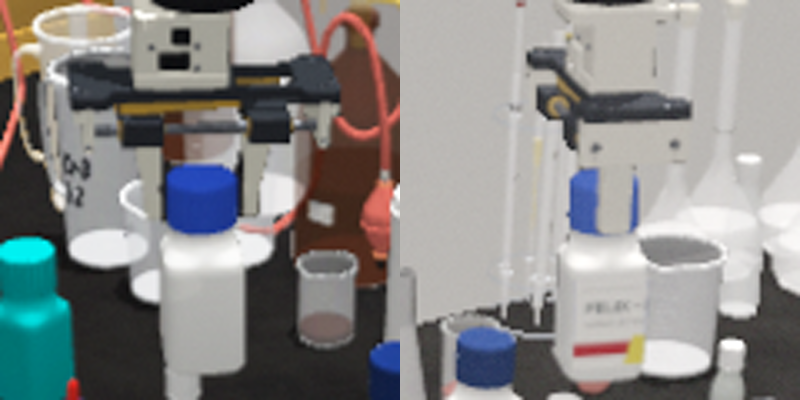

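Emit:
{"method": "play_rows", "body": {
  "targets": [
    [0.013,-0.026,0.02,0.005,-0.03,0.003,0],
    [0,0,0,0.003,-0.045,0,0],
    [0,0,0,0.003,-0.045,0,0],
    [0,0,0,0.003,-0.045,-0.005,0],
    [0,0,0,0,-0.03,-0.015,0],
    [0,0,0,0,0,-0.02,0],
    [0,0,0,0,0,-0.015,0],
    [0,0,0,0,0,0,0],
    [0,0,0,0,0,0,0]
  ]
}}

```text
t: 42.65
eef_pos: [0.4927, -0.2028, 0.2721]
ee_rot: [-3.141, -0.001, 1.126]
force: [-0.8, 0.5, -4.0]
width: 0.054
```

```bash
python3 go.py .4903 -.2307 .141 1.11;python3 w.py w5;python3 v.py m24 .49 -.23 .13
```

```text
rot [-0.001  0.    -0.016] shift [-0.0024 -0.0279 -0.1311] q6 2.72 t 42.6
42.65 [ 0.4927 -0.2028  0.2721] [-3.1411e+00 -1.2000e-03  1.1258e+00] 0.009
42.7 [ 0.4927 -0.2028  0.2721] [-3.1410e+00 -1.3000e-03  1.1257e+00] 0.0536
```

View pics/m24.png

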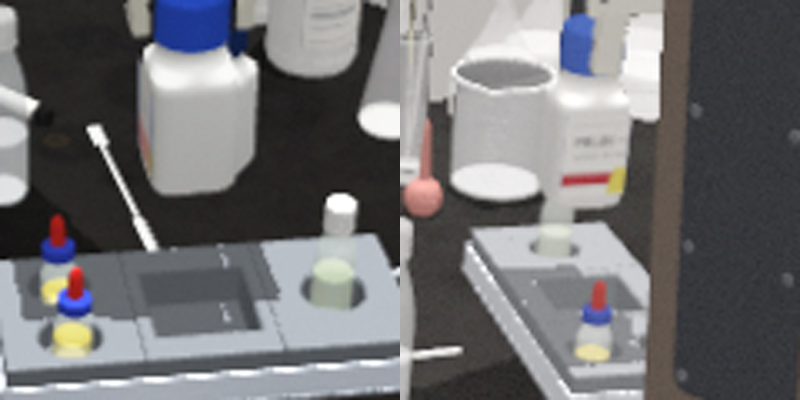

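View pics/w5.png

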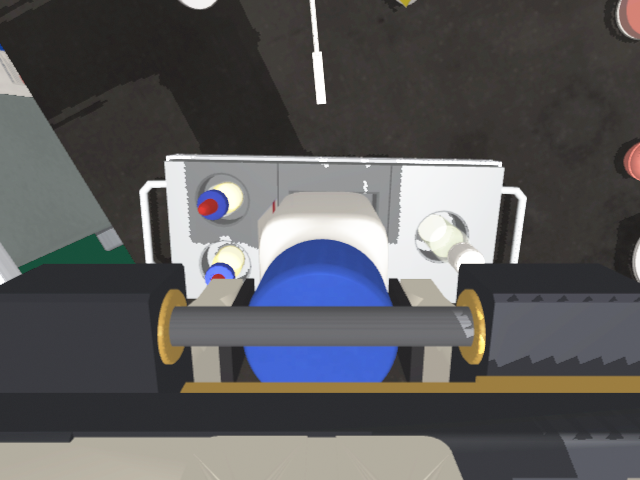

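Run:
```python
from loc import *
P,D,C=load("w5");Q=cloud("wrist",D,C).reshape(-1,3)
a=-.4625;e=np.array([np.cos(a),np.sin(a)]);n=np.array([-np.sin(a),np.cos(a)])
d=Q[:,:2]-[.4927,-.2028];u=d@e;v=d@n
m=(abs(u)<.022)&(abs(v-.03)<.015)&(Q[:,2]<.22)&(Q[:,2]>.15)
print(m.sum(),Q[m][:,2].min(),np.polyfit(u[m],v[m],1))
for z in np.arange(.15,.24,.01):
    k=m&(abs(Q[:,2]-z)<.005)
    if k.sum()>5:print(round(z,3),k.sum(),np.polyfit(u[k],v[k],1))
k=(abs(u)<.045)&(v>0)&(v<.06)&(Q[:,2]<.235)&(Q[:,2]>.17);print(np.percentile(u[k],[0,1,99,100]))
```

```text
1507 0.1500491060255585 [0.02055662 0.02930703]
0.15 66 [0.02699623 0.02910445]
0.16 162 [0.02335722 0.02912895]
0.17 178 [0.02269292 0.02921603]
0.18 187 [0.02230282 0.02924352]
0.19 210 [0.01936738 0.0293012 ]
0.2 263 [0.02100615 0.02935614]
0.21 279 [0.01757284 0.02943531]
0.22 162 [0.01723691 0.02944646]
[-0.03143394 -0.03119374  0.02947032  0.03087314]
```

Emit:
{"method": "play_rows", "body": {
  "targets": [
    [0,0,-0.02,-0.002,-0.026,0,0],
    [0,0,0,0,0,-0.02,0],
    [0,0,0,0,0,-0.02,0],
    [0,0,0,0,0,0,0],
    [0,0,0,0,0,0,0]
  ]
}}

```text
t: 43.42
eef_pos: [0.4927, -0.2295, 0.2357]
ee_rot: [3.135, -0.003, 1.107]
force: [0.2, -0.9, -4.6]
width: 0.0534
```

```bash
python3 go.py .4908 -.2297 .141 1.106
```

```text
rot [ 0.     0.007 -0.001] shift [-0.0019 -0.0002 -0.0947] q6 2.75 t 43.4
```

Emit:
{"method": "play_rows", "body": {
  "targets": [
    [0,0.007,0,-0.002,0,-0.015,0],
    [0,0,0,0,0,-0.015,0],
    [0,0,0,0,0,-0.008,0],
    [0,0,0,0,0,0,0],
    [0,0,0,0,0,0,0]
  ]
}}

```text
t: 44.05
eef_pos: [0.4911, -0.2293, 0.1962]
ee_rot: [3.14, -0.0, 1.107]
force: [-0.1, 0.1, -4.4]
width: 0.0534
```

```bash
python3 go.py .4908 -.2297 .141 1.106; python3 v.py m25 .49 -.23 .09; python3 w.py w6
```

```text
rot [ 0.001  0.001 -0.001] shift [-0.0003 -0.0004 -0.0552] q6 2.75 t 44.0
44.05 [ 0.4911 -0.2293  0.1962] [ 3.1401e+00 -2.0000e-04  1.1074e+00] 0.0534
44.15 [ 0.4911 -0.2293  0.1963] [ 3.1399e+00 -3.0000e-04  1.1074e+00] 0.003
```

View pics/m25.png

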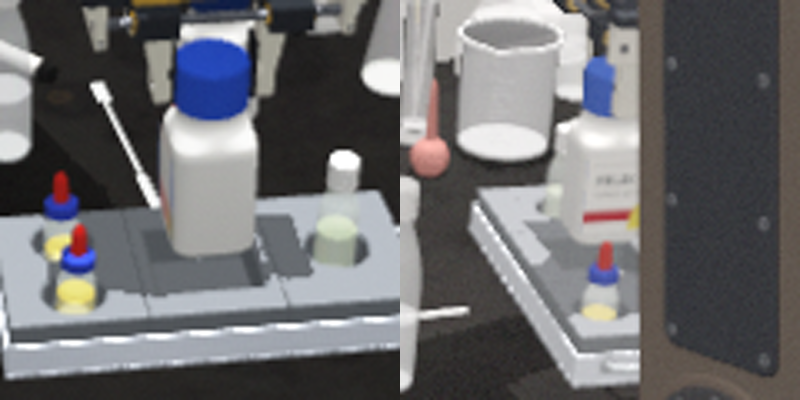

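View pics/w6.png

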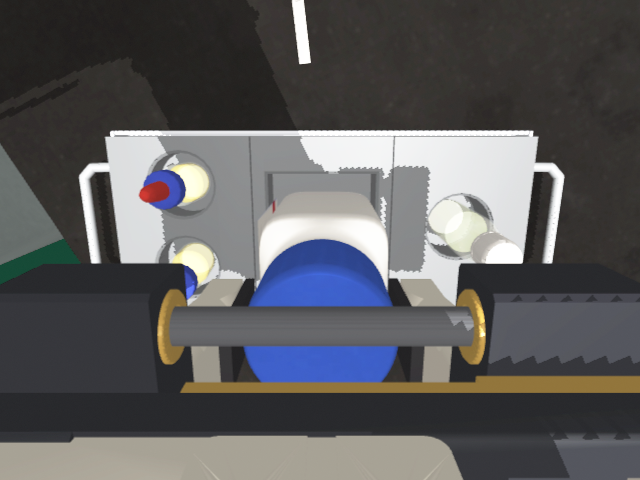

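Emit:
{"method": "play_rows", "body": {
  "targets": [
    [0,0.001,0,0,0,-0.012,0],
    [0,0,0,0,0,-0.01,0],
    [0,0,0,0,0,-0.007,0],
    [0,0,0,0,0,0,0],
    [0,0,0,0,0,0,0]
  ]
}}

```text
t: 44.82
eef_pos: [0.491, -0.2293, 0.1652]
ee_rot: [3.141, 0.0, 1.107]
force: [-0.0, 0.5, -4.3]
width: 0.0534
```

```bash
python3 go.py .4908 -.2297 .141 1.106; python3 v.py m26 .49 -.23 .09
```

```text
rot [ 0.     0.001 -0.001] shift [-0.0002 -0.0004 -0.0242] q6 2.75 t 44.8
44.82 [ 0.491  -0.2293  0.1652] [3.1408e+00 1.0000e-04 1.1073e+00] 0.0534
```

View pics/m26.png

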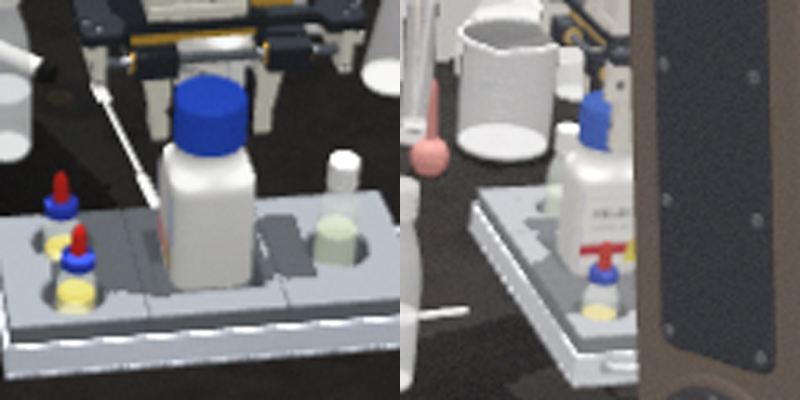

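Underside is inside the pocket and there is no contact force. Lower the rest gently.

Emit:
{"method": "play_rows", "body": {
  "targets": [
    [0,0,0,0,0,-0.008,0],
    [0,0,0,0,0,-0.007,0],
    [0,0,0,0,0,-0.004,0],
    [0,0,0,0,0,0,0],
    [0,0,0,0,0,0,0]
  ]
}}

```text
t: 45.55
eef_pos: [0.4911, -0.2293, 0.1452]
ee_rot: [3.14, -0.0, 1.107]
force: [-0.1, -0.2, -4.3]
width: 0.0535
```

Emit:
{"method": "play_rows", "body": {
  "targets": [
    [0,0,0,0,0,-0.002,0],
    [0,0,0,0,0,-0.002,0],
    [0,0,0,0,0,0,0]
  ]
}}

```text
t: 45.92
eef_pos: [0.4914, -0.2294, 0.1413]
ee_rot: [3.14, -0.0, 1.107]
force: [-0.8, 0.1, -3.9]
width: 0.0533
```

Emit:
{"method": "play_rows", "body": {
  "targets": [
    [0,0,0,0,0,-0.001,0],
    [0,0,0,0,0,-0.001,0],
    [0,0,0,0,0,0,0]
  ]
}}

```text
t: 46.3
eef_pos: [0.4915, -0.2297, 0.1408]
ee_rot: [3.139, 0.0, 1.108]
force: [0.3, 0.4, -3.4]
width: 0.0537
```

Emit:
{"method": "play_rows", "body": {
  "targets": [
    [0,0,0,0,0,-0.002,0],
    [0,0,0,0,0,0,0]
  ]
}}

```text
t: 46.55
eef_pos: [0.492, -0.2302, 0.1408]
ee_rot: [3.137, 0.001, 1.109]
force: [-0.1, 0.7, -4.6]
width: 0.0535
```

Emit:
{"method": "play_rows", "body": {
  "targets": [
    [0,0,0,0,0,0,0.75],
    [0,0,0,0,0,0,0.85],
    [0,0,0,0,0,0,0.9],
    [0,0,0,0,0,0,0.9]
  ]
}}

```text
t: 47.05
eef_pos: [0.4935, -0.2305, 0.1412]
ee_rot: [3.134, 0.0, 1.109]
force: [-0.2, 0.3, 0.5]
width: 0.0785
```

```bash
python3 v.py m27 .49 -.23 .09
```

```text
47.05 [ 0.4935 -0.2305  0.1412] [3.1338e+00 2.0000e-04 1.1092e+00] 0.0785
```

View pics/m27.png

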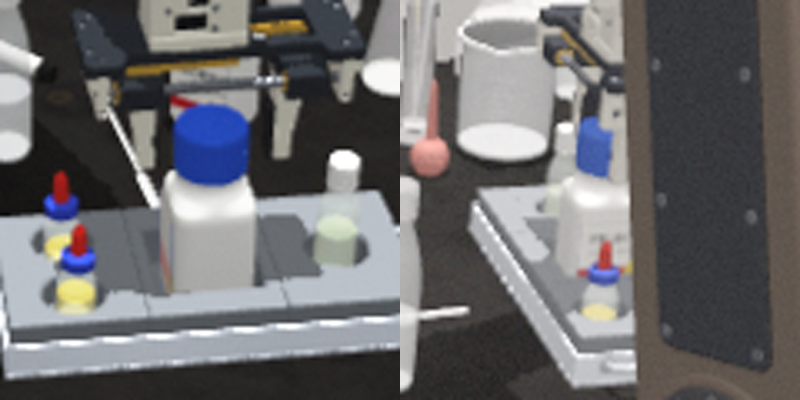

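Released, upright. Now I retreat upward and back for a final check from above.

Emit:
{"method": "play_rows", "body": {
  "targets": [
    [0,0,0,0,0,0.02,1],
    [0,0,0,0,0,0.04,1],
    [0,0,0,0,0,0.06,1],
    [0,0,0,0,0,0.06,1],
    [0,0,0,-0.02,-0.03,0.02,1],
    [0,0,0,-0.02,-0.045,0,1],
    [0,0,0,-0.02,-0.04,0,1],
    [0,0,0,0,0,0,1],
    [0,0,0,0,0,0,1]
  ]
}}

```text
t: 48.28
eef_pos: [0.43, -0.3481, 0.3481]
ee_rot: [3.133, 0.002, 1.111]
force: [-0.4, -0.0, 0.1]
width: 0.0873
```

```bash
python3 w.py w7; python3 v.py m28 .5 -.2 .08
python3 - <<'E'
from loc import *
P,D,C=load("w7");Q=cloud("wrist",D,C).reshape(-1,3)
top("w7",.4903,-.2307,.163,.04);top("w7",.58,-.2755,.123,.03)
for n in ("scene","side"):
    q=cloud(n,np.load(f"pics/m28{n}.npy")).reshape(-1,3);Qs=q
    for k,(x,y,z) in dict(tub=(.4903,-.2307,.163),vial=(.58,-.2755,.123),navy=(.645,-.042,.158),tall=(.4725,.018,.176)).items():
        m=(abs(q[:,2]-z)<.005)&(np.hypot(q[:,0]-x,q[:,1]-y)<.04);p=q[m]
        if len(p)>4:
            c,r=cv2.minEnclosingCircle(p[:,:2].astype(np.float32));print(n,k,np.round(c,4),round(r,4),np.median(p[:,2]).round(4))
    h=cv2.cvtColor(cv2.imread(f"pics/m28{n}.png"),cv2.COLOR_BGR2HSV);mm=cv2.inRange(h,(0,150,60),(8,255,255));k,l,s,c=cv2.connectedComponentsWithStats(mm)
    for i in range(1,k):
        w=np.nanmedian(q.reshape(480,640,3)[l==i],0)
        if s[i,4]>10 and .3<w[0]<.7 and abs(w[1])<.35: print(n,"red",c[i].round(1),w.round(4))
E
```

```text
48.28 [ 0.43   -0.3481  0.3481] [3.1332e+00 1.7000e-03 1.1107e+00] 0.016
48.32 [ 0.4301 -0.3479  0.3481] [3.1334e+00 1.8000e-03 1.1112e+00] 0.0876
top 4353 [ 0.4914 -0.2315] 0.0268 z 0.1624 rect ((0.49126309156417847, -0.2314242124557495), (0.0522434301674366, 0.052492037415504456), 53.21390914916992)
top 590 [ 0.5796 -0.2762] 0.0112 z 0.1228 rect ((0.5792506337165833, -0.27623051404953003), (0.021418651565909386, 0.021147359162569046), 17.97780418395996)
scene tub [ 0.4889 -0.2333] 0.0275 0.1628
scene vial [ 0.5773 -0.2769] 0.0127 0.1226
scene navy [ 0.6451 -0.0456] 0.0285 0.1585
scene tall [0.4736 0.016 ] 0.0157 0.176
scene red [285.6 227.8] [0.4613 0.1785 0.0739]
scene red [335.9 284.2] [ 0.4113 -0.158   0.0938]
scene red [341.3 300.5] [ 0.3857 -0.2211  0.0951]
side tub [ 0.4902 -0.2272] 0.0304 0.1615
side vial [ 0.5785 -0.2741] 0.0128 0.1221
side navy [ 0.646  -0.0382] 0.0281 0.157
side tall [0.4734 0.0179] 0.0153 0.1752
side red [426.1 242.6] [ 0.4114 -0.1506  0.0912]
side red [314.9 274.6] [0.461  0.1871 0.0737]
```

View pics/w7.png

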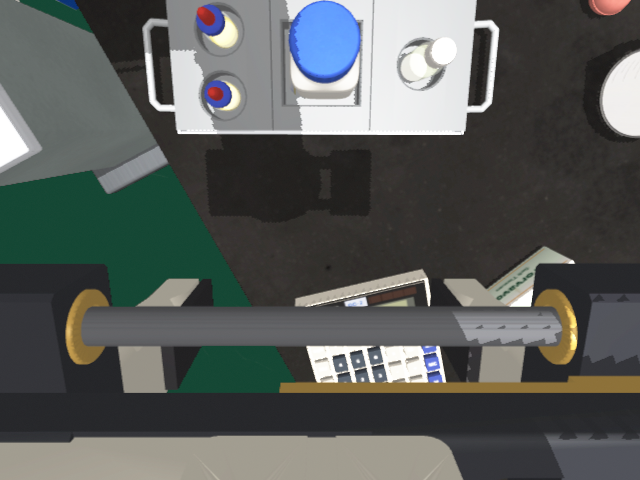

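View pics/m28scene.png

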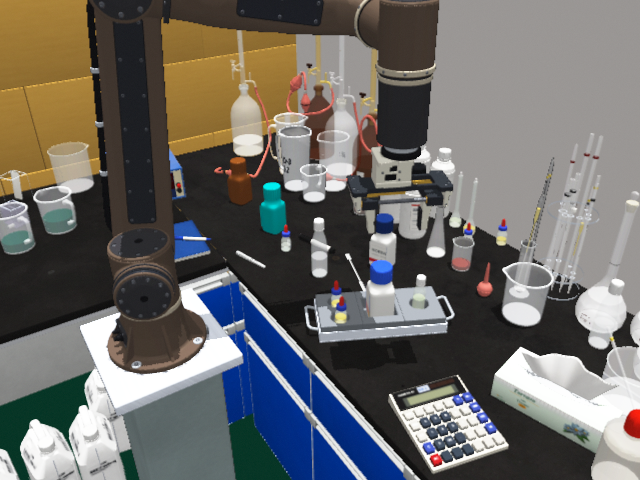

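Run:
```python
from loc import *
P,D,C=load("w7");Q=cloud("wrist",D,C);h=cv2.cvtColor(P,cv2.COLOR_BGR2HSV)
for nm,lo,hi,zz in [("red",(0,150,60),(8,255,255),.096),("blue",(110,120,60),(125,255,255),.077)]:
    mm=cv2.inRange(h,lo,hi);mm[150:]=0;k,l,s,c=cv2.connectedComponentsWithStats(mm)
    for i in range(1,k):
        if s[i,4]>60 and c[i][0]<260: print(nm,c[i].round(),onz("wrist",*c[i],zz,C).round(4),np.nanmedian(Q[l==i],0).round(4))
print(get_state()["qd"])
```

```text
red [205.  15.] [ 0.4139 -0.1578  0.096 ] [ 0.4141 -0.1588  0.0997]
red [215.  93.] [ 0.3896 -0.2167  0.096 ] [ 0.3905 -0.2176  0.1013]
blue [212.  22.] [ 0.4146 -0.159   0.077 ] [ 0.4166 -0.1613  0.0801]
blue [218.  94.] [ 0.3887 -0.2153  0.077 ] [ 0.3903 -0.2166  0.0801]
[ 6.38612802e-03 -3.60104606e-05  1.25586533e-03  5.98661820e-04
  1.34033935e-04  8.99290060e-04]
```

All four are within about 4 mm of their pocket centres. I'm handing in.

```bash
python3 -c "
from station import *
print(job_done())"
```

```text
the job is handed in; nothing more can be done
None
```

The whole kit is packed and the job was handed in at about 48 s. I put both yellow bench droppers in the pair of pockets, the white-cap vial in the single round pocket, and the royal-blue-cap tub in the square pocket. Each was lowered onto its floor, released and left upright.

**Kit positions:** from the last wrist view, tub, vial and both droppers are within about 1–4 mm of their pocket centres. The cap tops measured 0.162 m for the tub (0.163 m if seated) and 0.123 m for the vial, so both are down on the floor. The dropper collars measured about 0.080 m, against 0.081 m if seated.

**Look-alikes:** the navy tub, tall bottle and white dropper moved less than about 4 mm between the first and last fixed-camera pictures, which is within measurement error. They are still upright.

**Disagreements:**
- The fixed cameras put the second dropper's teat and some cap tops up to 8 mm off the wrist view. I trusted the wrist view.
- When the tub touched down, the force reading did not clearly show contact. I judged it seated because its height stopped falling at the expected value.

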